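# Load the spring magazine from the peg rack

## Robot

A 7-joint arm with a two-finger parallel gripper is mounted at the origin on a cart in front of the work surface, level with it; the furniture and walls round the work are solid. World frame = base frame: x ahead of the robot, y to its left, z up, the work surface at z = 0. Lengths are in m, angles in rad, forces in N, time in s.
With the tool pointing down it reaches from about 0.425 to 0.875 m from the base axis. Payload 4.7 kg.
Tool frame: the origin (TCP) lies midway between the tips of the shut fingers; the grasp point (between the pads) lies 19 mm behind it; z points along the fingers, y is the line along which they close (so a half turn about z gives the same grasp; the last joint's range is limited). The gripper opens to 85 mm and grips with 20 to 120 N. Pads are 22 mm wide; open, the fingers measure 114 mm over their backs; the gripper's body (76 mm by 85 mm) begins 54 mm behind the grasp point. The pads swing forward as they close: fully open they stand 13 mm farther back than shut.
Start: joints at [-1.33, 0.321, -0.07, 1.45, 0.023, 1.371, -0.057], TCP at [0.146, 0.633, 0.231] pointing down, gripper open.
Joint ranges: [-2.86, 2.86], [-0.3, 2.09], [-1.38, 1.24], [0.06, 2.45], [-1.56, 4.7], [0.09, 2.05], [-2.69, 2.69]. Speed limits (rad/s): [2.57, 2.57, 3.14, 3.14, 3.14, 3.14, 3.14].

## Interface

Orientations are given as a 3x3 rotation matrix whose columns are the frame's x, y, z axes.
In Python, from cell import env gives the robot as it stands. The module is installed in compiled form; this text tells all that it offers.
- The arm moves only by the tool step_arm, never from a script. Its argument "series" is a list of rows, each an object with "dp": the shift along the tool's x, y, z in cm, a list of three; "rot": the turn, a rotation vector about the tool's x, y, z in rad, a list of three. In form: [{"dp": [x, y, z], "rot": [wx, wy, wz]}, ...]. A call has 1 to 20 rows; each row is the pose to reach, as a shift and turn from the pose commanded when the call began, along the tool's axes at that moment; what a row does not reach only later rows make up. A row lasts 1/12 s, in which the tool goes at most 41.7 mm and 7.16 degrees, less where a joint would pass 70% of its speed; a pose out of reach is approached as far as the arm can. A call with a gripper value outside its range is refused whole. "grip" is the closure, from -1 (fully open) to 1 (shut), set as the call begins (left out, the last holds). The fingers move at their own pace and stop on an object; "newtons" is the grip in N (left out, the last holds). Time passes only in rows, so rows that repeat a pose let the fingers close. It gives the time, the measured TCP pose, the force, the opening and the grip force at its end, in the units of the state.
- env.get_obs(): the state, without advancing time (a new reading comes with each control period).
- env.get_image(name): name is "scene" or "top"; returns the picture (384x512x3 uint8, blue, green, red); there is no depth.
- env.calibration(name): a dict with "camera_matrix" (3x3 intrinsics, pixels), "rvec" (rotation vector, rad) and "tvec" (3), from world to camera coordinates, as OpenCV has them. Camera axes: x right, y down, z forward; pixel columns grow to the right and rows downward; lengths in m; the calibration is good to about 2 mm. A picture is of the moment at which its call begins. calibration takes no time and is no camera call.
- env.sign_off(): hands the job in; it is judged then, once.
The state is a dict: "time_s": time; "qpos": joint angles; "dq": joint speeds; "effort": joint torques, N m; "tool_pos": TCP position; "eef_rot": TCP orientation; "contact_force": force on the tool from outside, world axes, zero at the start; "wrist_torque": the same for the moment, N m; "grip_width": finger opening in m; "gripper_force": force on a finger pad.
Only numpy, scipy, OpenCV 4.12 (cv2) and the standard library are available. Lean on these libraries where they do the work, as an engineer would, in place of code of your own. Each camera call takes 0.05 s, during which the arm holds its last target. There are 200 camera calls.

## Task

The four wooden knob blanks stand on the peg rack in the order in which they will be machined, the first at the end with the steel carrying loop. Load them one at a time onto the post of the spring magazine so that they will come off its top in that same order (the one farthest from the loop therefore goes on first), then put the keeper on top and press it down against the spring until both catches have snapped over its rim and hold it. Leave the tape measure and the sanding block where they lie.

Things in the scene. Friction and masses are not known exactly. Their poses are not given: they have to be found in the camera images.
- peg_rack: Pale wooden slat, fixed, 44 mm wide (x), 270 mm long (y), its top 20 mm above the bench. Four 12 mm dowels stand 18 mm above it on its centre line at y = +105, +35, -35, -105 mm. A flat loop of steel rod sticks out 43 mm beyond the +y end, so the peg at y = +105 is the first. Origin at bench height under the slat's middle; z up.
- magazine: Fixed grey base 124 x 86 x 12 mm (x, y, z); in its middle a 16 mm steel post, top 92 mm above the bench, tapered over the last 11 mm. Two sprung steel catches, 88 mm high, 14 mm wide, tabs out to x = +-54 mm, stand at x = +-40 mm; their noses reach in to 33 mm from the axis, underside 70 mm above the bench, sloping top. The +-y sides are open. Origin at bench height on the post's axis.
- follower (a joint): Black disc, 44 mm diameter, on a coil spring round the magazine's post. 0 when empty: its top is then 40 mm above the bench. Grows as it is pressed down, to 0.021 m at the stop; 0.6 N per mm (the four blanks alone sink it 2 mm).
- keeper: Round grey metal part, 110 g: flange 72 mm diameter, 6 mm thick; above it a grip collar of 32 mm diameter up to 32 mm height; 22 mm bore right through. Origin at the centre of its underside. Lies collar up on the robot's side of the magazine. On the four blanks it rides 75 to 80 mm up; held by the collar and pushed to about 61 mm (about 12 N) it latches, then rests at 64 mm.
- blank_round: Wooden knob blank, 10 mm thick, 30 g, with a 22 mm bore through its middle; its origin is the centre of its underside, z up. It stands on one of the rack's four pegs (which one changes), the rack's peg sticking up through its bore. Round, 56 mm diameter.
- blank_hex: Wooden knob blank, 10 mm thick, 30 g, with a 22 mm bore through its middle; its origin is the centre of its underside, z up. It stands on one of the rack's four pegs (which one changes), the rack's peg sticking up through its bore. Hexagonal, 50 mm across the flats, two flats facing its +x and -x. Its x axis lies across the rack within about 6 degrees. 
- blank_square: Wooden knob blank, 10 mm thick, 30 g, with a 22 mm bore through its middle; its origin is the centre of its underside, z up. It stands on one of the rack's four pegs (which one changes), the rack's peg sticking up through its bore. Square, 48 mm across, corners cut round (57 mm across corners), two sides facing its +x and -x. Its x axis lies across the rack within about 6 degrees. 
- blank_lobed: Wooden knob blank, 10 mm thick, 30 g, with a 22 mm bore through its middle; its origin is the centre of its underside, z up. It stands on one of the rack's four pegs (which one changes), the rack's peg sticking up through its bore. Star knob shape with six rounded lobes, 56 mm over each pair of lobes, two lobes on its x axis. Its x axis lies across the rack within about 6 degrees. 
- tape_measure: Yellow tape measure, about 67 x 80 x 35 mm, lying on the bench beyond the magazine; not to be disturbed. Origin at the centre of its underside.
- sanding_block: Cork sanding block, 65 x 112 x 32 mm (x, y, z), lying on the robot's side of the peg rack; not to be disturbed. Origin at the centre of its underside.
Mind the look-alikes: they are no part of the job. What is shaped like the blank_round but pink or turquoise is not meant. What is shaped like the blank_lobed but yellow is not meant.

How it is judged:
By the outcome, as a careful person would: the job done as asked, in the order asked, and still so for the second after the job is handed in, with the robot touching nothing.
It also fails if it takes over 115 s, if anything falls off the work surface, if the arm or the gripper's body presses on something with over 40 N, if the wrist force passes 120 N, or if a joint passes its speed limit or range.

## Working session

There is one attempt and no reset: what is moved stays moved. The work goes in short steps, Python scripts to look and compute and a tool call to move; the robot and the scene stay as the last step left them, time stands still between calls to the robot, and variables do not carry over. Pictures are saved under pics/ and viewed, at most 14 in all, crops included, and the job is handed in when it is done.

Besides the shell and the picture viewer there is one more tool, called after "Emit:" as name(argument=value, ...), one argument or row to a line, values as JSON. step_arm: Moves the arm, as the interface text tells. Its arguments: {"type":"object","properties":{"series":{"type":"array"},"grip":{"type":"number"},"newtons":{"type":"number"}},"required":["series"]}

```bash
mkdir -p pics; python3 - <<'E'
from cell import env
import cv2,numpy as np
for n in("scene","top"):
    im=env.get_image(n);cv2.imwrite(f"pics/{n}0.png",im)
    c=env.calibration(n);R=cv2.Rodrigues(np.array(c["rvec"]))[0];print(n,c["camera_matrix"],(-R.T@np.array(c["tvec"]).ravel()).round(3),R.round(2).tolist())
o=env.get_obs();print(o)
E
```

```text
scene [[385.10632539   0.         260.14633625]
 [  0.         385.10632539 191.64561415]
 [  0.           0.           1.        ]] [ 0.538 -1.237  0.881] [[1.0, 0.03, -0.02], [-0.0, -0.56, -0.83], [-0.03, 0.83, -0.56]]
top [[411.51612437   0.         254.08513118]
 [  0.         411.51612437 190.39180514]
 [  0.           0.           1.        ]] [ 0.25  -0.027  1.211] [[-0.0, -1.0, 0.0], [-0.98, 0.0, -0.18], [0.18, -0.0, -0.98]]
{'time_s': 0.1, 'qpos': array([-1.32990957,  0.321761  , -0.07007044,  1.45154864,  0.02259783,
        1.37080088, -0.05690214]), 'dq': array([-0.00029664, -0.00071098, -0.00126034, -0.00242164, -0.00157649,
        0.00118294, -0.00071399]), 'effort': array([ 1.25591673e-04, -4.94876075e+01, -3.83820813e-01, -3.15211773e+01,
        1.30555590e-02,  7.50046223e-03,  2.04615793e-05]), 'tool_pos': array([0.14609759, 0.63287609, 0.23032707]), 'eef_rot': array([[-9.74396545e-01,  2.24836130e-01, -2.95727196e-04],
       [ 2.24836305e-01,  9.74395056e-01, -1.70590342e-03],
       [-9.53936072e-05, -1.72871661e-03, -9.99998501e-01]]), 'contact_force': array([0.41849342, 0.31552556, 0.5926403 ]), 'wrist_torque': array([ 0.03916511, -0.00546537,  0.02108092]), 'gripper_force': 0.0, 'grip_width': 0.08525230201837736}
```

View pics/scene0.png

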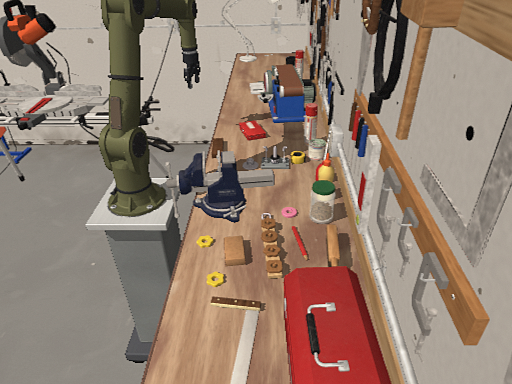

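View pics/top0.png

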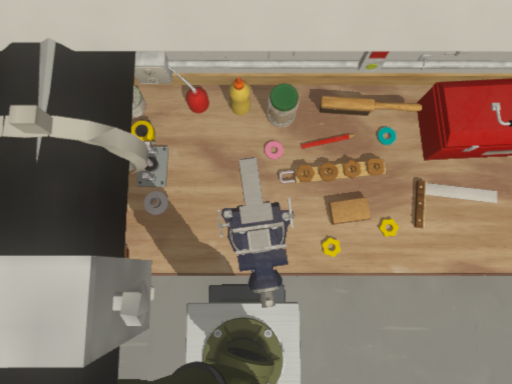

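The top view shows the rack at about (330,172), with its loop at (287,177) on the +y side. The magazine at (152,165) is partly hidden by the arm, the keeper is at (155,202) and the vise at (258,230) is between them. The scene view shows the rack at (270,245) and the magazine at about (275,155).

```bash
cat > h.py <<'E'
from cell import env
import cv2,numpy as np
def cam(n):
    c=env.calibration(n);R=cv2.Rodrigues(np.array(c["rvec"]))[0];t=np.array(c["tvec"]).ravel()
    return np.array(c["camera_matrix"]),R,t
def ray(n,u,v):
    K,R,t=cam(n);d=R.T@np.linalg.solve(K,[u,v,1.]);return -R.T@t,d/np.linalg.norm(d)
def onz(n,u,v,z):
    o,d=ray(n,u,v);return o+d*(z-o[2])/d[2]
def tri(a,b): # pixel in scene a, in top b -> point, gap
    o1,d1=ray("scene",*a);o2,d2=ray("top",*b)
    s=np.linalg.lstsq(np.c_[d1,-d2],o2-o1,rcond=None)[0]
    p,q=o1+s[0]*d1,o2+s[1]*d2;return (p+q)/2,np.linalg.norm(p-q)
def proj(n,p):
    K,R,t=cam(n);return cv2.projectPoints(np.array(p,float).reshape(-1,1,3),cv2.Rodrigues(R)[0],t,K,None)[0].reshape(-1,2)
def crop(im,x0,y0,x1,y1,f,name):
    cv2.imwrite("pics/"+name,cv2.resize(im[y0:y1,x0:x1],None,fx=f,fy=f,interpolation=cv2.INTER_CUBIC))
E
python3 - <<'E'
from h import *
for nm,uv,z in [("mag",(152,165),.012),("keeper",(155,202),.03),("p1",(305,172),.03),("p4",(376,166),.03),("vise",(258,212),.15),("loop",(287,177),.02)]: print(nm,onz("top",*uv,z).round(3))
a=cv2.imread("pics/top0.png");s=cv2.imread("pics/scene0.png")
A=cv2.resize(a[150:220,270:400],None,fx=6,fy=6,interpolation=2)[:,:790];B=cv2.resize(s[140:290,195:325],None,fx=4,fy=4,interpolation=2)
crop(a,270,150,400,190,6,"c1.png");cv2.imwrite("pics/c2.png",B)
print(proj("top",[[.146,.633,.23],[.65,.35,.1]]))
E
```

```text
mag [0.552 0.274 0.012]
keeper [0.437 0.256 0.03 ]
p1 [ 0.525 -0.182  0.03 ]
p4 [ 0.543 -0.392  0.03 ]
vise [ 0.391 -0.041  0.15 ]
loop [ 0.513 -0.129  0.02 ]
[[-35.77161041 314.04675516]
 [119.0045948  123.61335463]]
```

View crops.

View pics/c1.png

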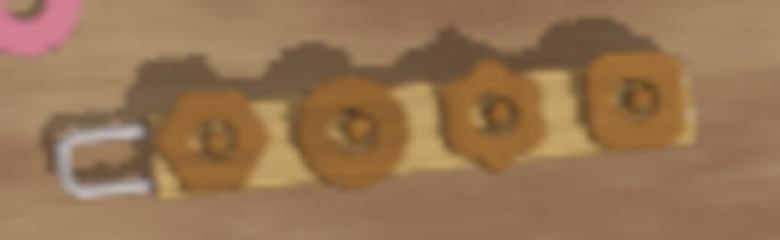

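View pics/c2.png

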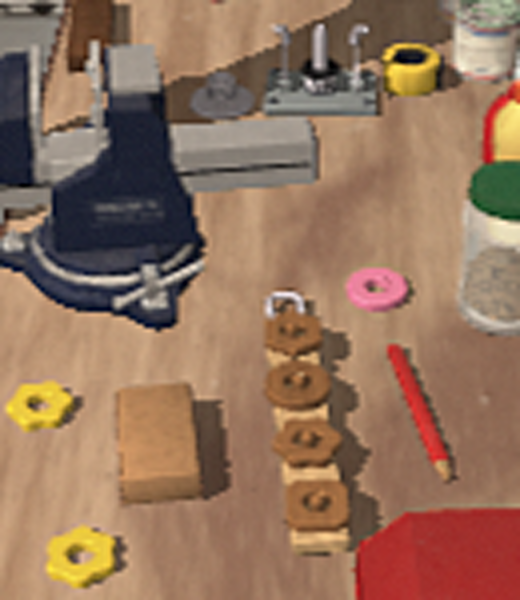

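The order from the loop is hex, round, lobed, square, so the square goes on first. Next I measure the blanks in both views.

```bash
cat > seg.py <<'E'
from h import *
def blanks(im,box,lo=(5,130,60),hi=(18,255,200),amin=60):
    x0,y0,x1,y1=box;f=4
    c=cv2.resize(im[y0:y1,x0:x1],None,fx=f,fy=f,interpolation=cv2.INTER_CUBIC)
    m=cv2.inRange(cv2.cvtColor(c,cv2.COLOR_BGR2HSV),lo,hi)
    m=cv2.morphologyEx(m,cv2.MORPH_OPEN,np.ones((5,5)))
    out=[]
    for k in cv2.findContours(m,cv2.RETR_EXTERNAL,cv2.CHAIN_APPROX_NONE)[0]:
        if cv2.contourArea(k)<amin*f*f: continue
        h=cv2.convexHull(k);M=cv2.moments(h);b=cv2.boundingRect(h)
        out.append(((M["m10"]/M["m00"]+.5)/f-.5+x0,(M["m01"]/M["m00"]+.5)/f-.5+y0,cv2.contourArea(h)/f/f,b[2]/f,b[3]/f))
    return out,m
E
python3 - <<'E'
from seg import *
t=cv2.imread("pics/top0.png");s=cv2.imread("pics/scene0.png")
for x,y in [(347,171),(364,171),(316,172),(352,160),(330,163),(306,173)]:print(cv2.cvtColor(t,cv2.COLOR_BGR2HSV)[y,x],end=' ')
for x,y in [(269,216),(268,236),(283,251),(270,245),(270,272),(270,256),(280,267)]:print(cv2.cvtColor(s,cv2.COLOR_BGR2HSV)[y,x],end=' ')
print()
a,m=blanks(t,(285,150,395,190));b,m2=blanks(s,(255,205,295,285))
cv2.imwrite("pics/m.png",np.vstack([m,np.zeros((4,m.shape[1]),np.uint8)]));cv2.imwrite("pics/m2.png",m2)
a.sort();b.sort(key=lambda r:r[1])
for r in a:print(np.round(r,1))
for r in b:print(np.round(r,1))
if len(a)==len(b)==4:
  for p,q in zip(a,b):print(tri(q[:2],p[:2]),onz("top",*p[:2],.029).round(4),onz("scene",*q[:2],.026).round(4))
E
```

```text
[ 16 169 154] [ 19 121 188] [ 19 120 191] [ 15 162 135] [ 15 164 137] [ 16 165 151] [  6  29 173] [ 14 147 130] [13 95 89] [ 13 148 153] [ 13 160 115] [ 12 168  76] [ 13 151 167] 
[304.7 173.  276.1  20.   18. ]
[328.  171.5 306.8  20.5  19.2]
[351.5 168.6 275.8  19.   19.2]
[374.8 166.3 283.6  19.2  17.2]
[267.8 223.  130.3  14.2  11.5]
[268.9 235.9 166.3  16.5  13. ]
[271.4 250.3 171.   17.2  12.8]
[273.9 266.  193.7  16.   13.5]
(array([ 0.5225522 , -0.18168557,  0.02607645]), np.float64(0.0016711414343668102)) [ 0.5227 -0.1812  0.029 ] [ 0.5217 -0.1819  0.026 ]
(array([ 0.52693066, -0.25069336,  0.02622106]), np.float64(0.0017498404703389751)) [ 0.5272 -0.25    0.029 ] [ 0.5261 -0.2508  0.026 ]
(array([ 0.53554719, -0.32057968,  0.02610926]), np.float64(0.0019561355109906867)) [ 0.5358 -0.3197  0.029 ] [ 0.5346 -0.3208  0.026 ]
(array([ 0.54300171, -0.39005068,  0.02564193]), np.float64(0.0011475456227358542)) [ 0.5427 -0.3889  0.029 ] [ 0.5424 -0.3906  0.026 ]
```

```bash
python3 - <<'E'
from h import *
t=cv2.imread("pics/top0.png");s=cv2.imread("pics/scene0.png")
A=cv2.convertScaleAbs(cv2.resize(t[40:384,0:200],None,fx=1.7,fy=1.7),alpha=1.3,beta=25)
B=cv2.resize(s[0:190,90:310],None,fx=2,fy=2)
W=np.zeros((600,800,3),np.uint8);W[:min(600,A.shape[0]),:340]=A[:600];W[:380,350:790]=B;cv2.imwrite("pics/c3.png",W)
print(proj("top",[[.55,.27,0],[.6,.45,0],[.6,.6,0]]),proj("scene",[[.55,.27,0],[.6,.45,0],[.6,.6,0]]))
print("block edges",onz("top",349,199,.032),onz("top",368,198,.032),onz("scene",244,240,.032))
print(tri((229,156),(257,237)),onz("scene",229,152,.2))
E
```

```text
[[154.1200324  166.49553867]
 [ 95.60722222 150.5770039 ]
 [ 46.20616222 150.61626486]] [[275.02025524 164.3543027 ]
 [285.01016335 145.74743516]
 [284.22164474 132.36262358]]
block edges [ 0.44437827 -0.30753318  0.032     ] [ 0.44725076 -0.36294555  0.032     ] [ 0.44413229 -0.27848695  0.032     ]
(array([ 0.35241118, -0.03293368,  0.20708398]), np.float64(0.06110254263683381)) [0.37752372 0.01903891 0.2       ]
```

View pics/c3.png

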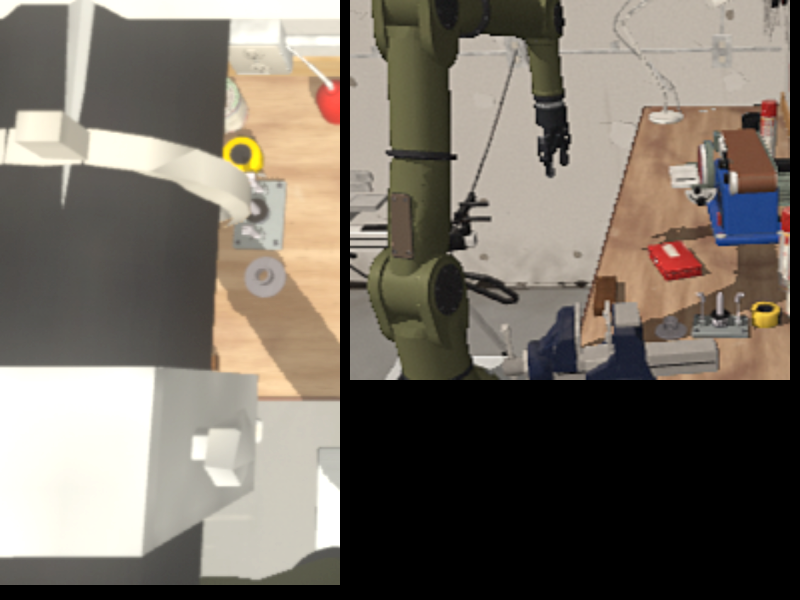

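The top camera is partly blocked high up by a lamp arm, but the magazine base (152,165) and the post are mostly visible. I crop the magazine closely in both views.

```bash
python3 - <<'E'
from h import *
t=cv2.imread("pics/top0.png");s=cv2.imread("pics/scene0.png")
A=cv2.resize(t[135:220,125:180],None,fx=7,fy=7,interpolation=2);B=cv2.resize(s[140:175,240:300],None,fx=6.5,fy=6.5,interpolation=2)
W=np.zeros((600,790,3),np.uint8);W[:595,:385]=A;W[:B.shape[0],400:400+B.shape[1]]=B;cv2.imwrite("pics/c4.png",W)
E
```

```text
(no output)
```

View pics/c4.png

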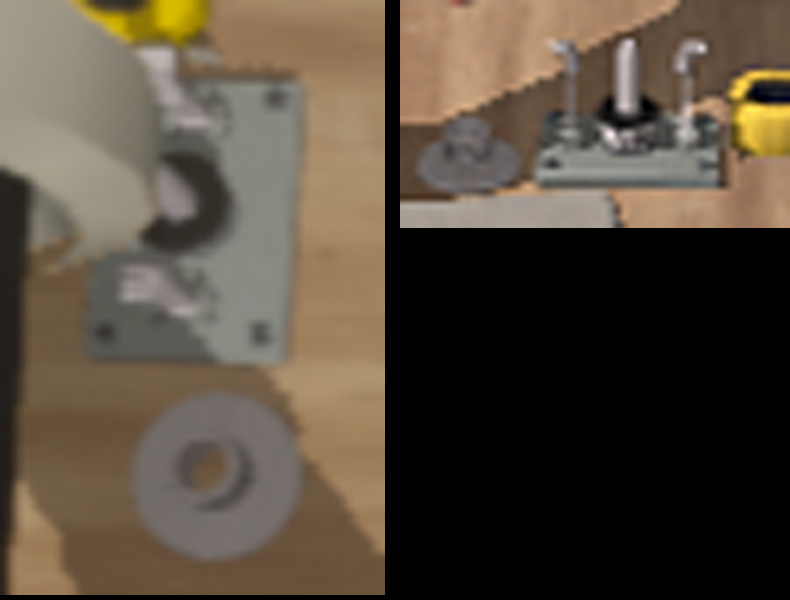

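```bash
python3 - <<'E'
from h import *
T=lambda x,y:((x+.5)/7-.5+125,(y+.5)/7-.5+135)
S=lambda x,y:((x-400+.5)/6.5-.5+240,(y+.5)/6.5-.5+140)
for n,c in dict(BL=(88,355),BR=(288,360),TR=(302,78),ctr=(195,216.5)).items():print(n,onz("top",*T(*c),.012).round(4))
for n,c in dict(BLs=(537,167),BRs=(721,168)).items():print(n,onz("scene",*S(*c),.012).round(4))
print("BR corner tri",tri(S(537,167),T(288,360)))
for z in(.084,.09):print("post",onz("scene",*S(627,46),z).round(4),onz("scene",*S(627,40),.092).round(4))
print("post tri",tri(S(627,42),T(158,182)))
print("follower top",onz("top",*T(184,203),.04).round(4),onz("scene",*S(628,111),.04).round(4),tri(S(628,111),T(184,203)))
print("keeper",onz("top",*T(216,476),.005).round(4),onz("scene",*S(468,165),.005).round(4),tri(S(468,165),T(216,476)))
print("collartop",onz("top",*T(213,468),.032).round(4),onz("scene",*S(467,123),.032).round(4))
E
```

```text
BL [0.4897 0.3149 0.012 ]
BR [0.4875 0.2302 0.012 ]
TR [0.6116 0.2288 0.012 ]
ctr [0.5501 0.2722 0.012 ]
BLs [0.486  0.2418 0.012 ]
BRs [0.6115 0.2398 0.012 ]
BR corner tri (array([0.48619773, 0.22857157, 0.01966594]), np.float64(0.00047855567293044214))
post [0.5475 0.2809 0.084 ] [0.5474 0.2743 0.092 ]
post [0.5474 0.2695 0.09  ] [0.5474 0.2743 0.092 ]
post tri (array([0.54570869, 0.26774382, 0.09328917]), np.float64(0.003508439337060895))
follower top [0.5489 0.2701 0.04  ] [0.5482 0.2694 0.04  ] (array([0.54857039, 0.2700882 , 0.03976999]), np.float64(0.0007346256010592001))
keeper [0.4389 0.2602 0.005 ] [0.4378 0.2566 0.005 ] (array([0.4383507 , 0.2605069 , 0.00298327]), np.float64(0.0017042116895649463))
collartop [0.438  0.2552 0.032 ] [0.4375 0.2676 0.032 ]
```

```bash
cat > go.py <<'E'
import sys
from h import *
from scipy.spatial.transform import Rotation as Ro
def go(*tg):
    o=env.get_obs();R=np.array(o["eef_rot"]);p=np.array(o["tool_pos"])
    print("t",round(o["time_s"],2),"p",p.round(4),"yaz",np.degrees(np.arctan2(R[1,1],R[0,1])).round(2),"w",round(o["grip_width"],4),"q",np.array(o["qpos"]).round(2))
    for x,y,z,a in tg:
        a=np.radians(a);yy=np.array([np.cos(a),np.sin(a),0]);zz=np.array([0,0,-1.]);T=np.c_[np.cross(yy,zz),yy,zz]
        print("dp",(R.T@(np.array([x,y,z])-p)*100).round(2).tolist(),"rot",Ro.from_matrix(R.T@T).as_rotvec().round(4).tolist())
if __name__=="__main__": go(*[list(map(float,a.split(","))) for a in sys.argv[1:]])
E
python3 go.py .50,.35,.32,40 .543,-.39,.2,5.6
```

```text
t 0.1 p [0.1461 0.6329 0.2303] yaz 77.01 w 0.0853 q [-1.33  0.32 -0.07  1.45  0.02  1.37 -0.06]
dp [-40.85, -19.62, -8.93] rot [-0.0016, 0.0007, 0.6459]
dp [-61.67, -90.74, 3.2] rot [-0.0014, 0.0012, 1.2463]
```

Emit:
step_arm(
  series=[
    {"dp": [-40.9,-19.6,-8.9],"rot": [0,0,0.646]},
    {"dp": [-40.9,-19.6,-8.9],"rot": [0,0,0.646]},
    {"dp": [-40.9,-19.6,-8.9],"rot": [0,0,0.646]},
    {"dp": [-40.9,-19.6,-8.9],"rot": [0,0,0.646]},
    {"dp": [-40.9,-19.6,-8.9],"rot": [0,0,0.646]},
    {"dp": [-40.9,-19.6,-8.9],"rot": [0,0,0.646]},
    {"dp": [-40.9,-19.6,-8.9],"rot": [0,0,0.646]},
    {"dp": [-40.9,-19.6,-8.9],"rot": [0,0,0.646]},
    {"dp": [-40.9,-19.6,-8.9],"rot": [0,0,0.646]},
    {"dp": [-40.9,-19.6,-8.9],"rot": [0,0,0.646]},
    {"dp": [-40.9,-19.6,-8.9],"rot": [0,0,0.646]},
    {"dp": [-40.9,-19.6,-8.9],"rot": [0,0,0.646]},
  ],
  grip=-1,
  newtons=30,
)

```text
time_s: 1.1
tool_pos: [0.5081, 0.3419, 0.3216]
eef_rot: [[-0.632, 0.775, 0.006], [0.775, 0.632, -0.003], [-0.006, 0.002, -1.0]]
contact_force: [0.2, -1.4, -0.0]
grip_width: 0.0852
gripper_force: 0.0
```

```bash
python3 go.py .543,-.39,.3,5.6 .543,-.39,.15,5.6
```

```text
t 1.1 p [0.5081 0.3419 0.3216] yaz 39.23 w 0.0852 q [-0.88  0.21  0.29  1.42 -0.05  1.52  0.09]
dp [-58.88, -43.59, 2.44] rot [0.004, 0.0055, 0.587]
dp [-58.79, -43.62, 17.44] rot [0.004, 0.0055, 0.587]
```

Emit:
step_arm(
  series=[
    {"dp": [-58.9,-43.6,2.4],"rot": [0,0,0.587]},
    {"dp": [-58.9,-43.6,2.4],"rot": [0,0,0.587]},
    {"dp": [-58.9,-43.6,2.4],"rot": [0,0,0.587]},
    {"dp": [-58.9,-43.6,2.4],"rot": [0,0,0.587]},
    {"dp": [-58.9,-43.6,2.4],"rot": [0,0,0.587]},
    {"dp": [-58.9,-43.6,2.4],"rot": [0,0,0.587]},
    {"dp": [-58.9,-43.6,2.4],"rot": [0,0,0.587]},
    {"dp": [-58.9,-43.6,2.4],"rot": [0,0,0.587]},
    {"dp": [-58.9,-43.6,2.4],"rot": [0,0,0.587]},
    {"dp": [-58.9,-43.6,2.4],"rot": [0,0,0.587]},
    {"dp": [-58.9,-43.6,2.4],"rot": [0,0,0.587]},
    {"dp": [-58.9,-43.6,2.4],"rot": [0,0,0.587]},
    {"dp": [-58.9,-43.6,2.4],"rot": [0,0,0.587]},
    {"dp": [-58.9,-43.6,2.4],"rot": [0,0,0.587]},
    {"dp": [-58.9,-43.6,2.4],"rot": [0,0,0.587]},
    {"dp": [-58.8,-43.6,17.4],"rot": [0,0,0.587]},
    {"dp": [-58.8,-43.6,17.4],"rot": [0,0,0.587]},
    {"dp": [-58.8,-43.6,17.4],"rot": [0,0,0.587]},
    {"dp": [-58.8,-43.6,17.4],"rot": [0,0,0.587]},
    {"dp": [-58.8,-43.6,17.4],"rot": [0,0,0.587]},
  ],
  grip=-0.8,
)

```text
time_s: 2.77
tool_pos: [0.5415, -0.3818, 0.1409]
eef_rot: [[-0.108, 0.994, -0.006], [0.994, 0.108, 0.001], [0.002, -0.006, -1.0]]
contact_force: [-0.9, 1.1, -0.9]
grip_width: 0.0771
gripper_force: 0.0
```

Emit:
step_arm(
  series=[
    {"dp": [0,0,0],"rot": [0,0,0]},
    {"dp": [0,0,0],"rot": [0,0,0]},
    {"dp": [0,0,0],"rot": [0,0,0]},
    {"dp": [0,0,0],"rot": [0,0,0]},
  ],
)

```text
time_s: 3.1
tool_pos: [0.5462, -0.3793, 0.1483]
eef_rot: [[-0.113, 0.994, 0.003], [0.994, 0.113, -0.0], [-0.001, 0.003, -1.0]]
contact_force: [-0.4, 0.0, 0.5]
grip_width: 0.0767
gripper_force: 0.0
```

```bash
python3 go.py .543,-.39,.06,5.6 .543,-.39,.016,5.6
```

```text
t 3.1 p [ 0.5462 -0.3793  0.1483] yaz 6.48 w 0.0767 q [-0.01  0.49  0.78  1.54 -0.36  1.26  0.94]
dp [-1.02, -0.46, 8.83] rot [0.0031, 0.0008, 0.0154]
dp [-1.01, -0.48, 13.23] rot [0.0031, 0.0008, 0.0154]
```

Emit:
step_arm(
  series=[
    {"dp": [-1.0,-0.5,8.8],"rot": [0,0,0.015]},
    {"dp": [-1.0,-0.5,8.8],"rot": [0,0,0.015]},
    {"dp": [-1.0,-0.5,8.8],"rot": [0,0,0.015]},
    {"dp": [-1.0,-0.5,8.8],"rot": [0,0,0.015]},
    {"dp": [-1.0,-0.5,8.8],"rot": [0,0,0.015]},
    {"dp": [-1.0,-0.5,8.8],"rot": [0,0,0.015]},
  ],
)

```text
time_s: 3.6
tool_pos: [0.5428, -0.3915, 0.0617]
eef_rot: [[-0.097, 0.995, 0.004], [0.995, 0.097, -0.002], [-0.003, 0.004, -1.0]]
contact_force: [0.2, -0.2, 0.0]
grip_width: 0.077
gripper_force: 0.0
```

```bash
python3 go.py .543,-.39,.016,5.6; python3 - <<'E'
from h import *
s=env.get_image("scene");t=env.get_image("top")
A=cv2.resize(s[200:290,220:320],None,fx=5,fy=5,interpolation=2);B=cv2.resize(t[150:205,340:400],None,fx=4.8,fy=4.8,interpolation=2)
W=np.zeros((450,790,3),np.uint8);W[:,:500]=A;W[:B.shape[0],502:502+B.shape[1]]=B[:,:288];cv2.imwrite("pics/c5.png",W)
E
```

```text
t 3.6 p [ 0.5428 -0.3915  0.0617] yaz 5.56 w 0.077 q [ 0.04  0.58  0.74  1.61 -0.43  1.12  0.98]
dp [0.15, 0.02, 4.57] rot [0.0042, 0.0026, -0.0007]
```

View pics/c5.png

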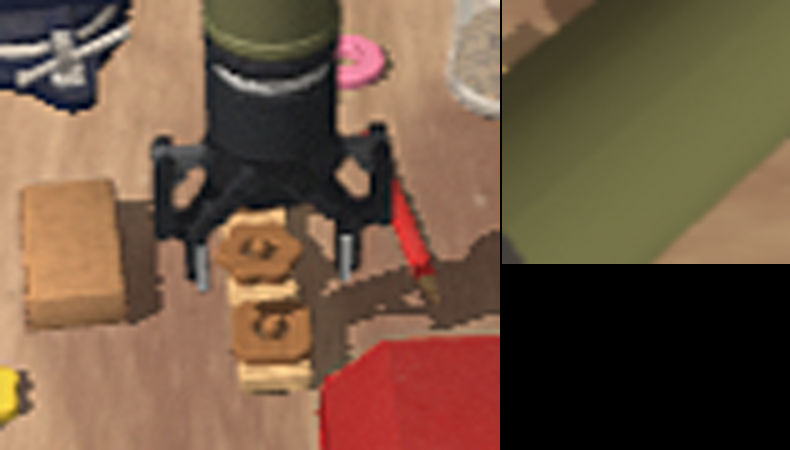

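The fingertips (scene 261,257 and 289,255) straddle the square blank at (274,265), and the sanding block and toolbox are clear. I go down and grip.

Emit:
step_arm(
  series=[
    {"dp": [0.1,0,4.5],"rot": [0.004,0.003,0]},
    {"dp": [0.1,0,4.5],"rot": [0.004,0.003,0]},
    {"dp": [0.1,0,4.5],"rot": [0.004,0.003,0]},
    {"dp": [0.1,0,4.5],"rot": [0.004,0.003,0]},
    {"dp": [0.1,0,4.5],"rot": [0.004,0.003,0]},
  ],
)

```text
time_s: 4.12
tool_pos: [0.5417, -0.3909, 0.0156]
eef_rot: [[-0.096, 0.995, -0.001], [0.995, 0.096, 0.001], [0.001, -0.001, -1.0]]
contact_force: [0.2, -0.7, 0.5]
grip_width: 0.0768
gripper_force: 0.0
```

Emit:
step_arm(
  series=[
    {"dp": [0,0,0],"rot": [0,0,0]},
    {"dp": [0,0,0],"rot": [0,0,0]},
    {"dp": [0,0,0],"rot": [0,0,0]},
    {"dp": [0,0,0],"rot": [0,0,0]},
    {"dp": [0,0,0],"rot": [0,0,0]},
    {"dp": [0,0,0],"rot": [0,0,0]},
  ],
  grip=1,
  newtons=30,
)

```text
time_s: 4.62
tool_pos: [0.5414, -0.3904, 0.0149]
eef_rot: [[-0.096, 0.995, -0.002], [0.995, 0.096, 0.002], [0.002, -0.002, -1.0]]
contact_force: [0.1, 0.7, 6.1]
grip_width: 0.0474
gripper_force: 30.7
```

```bash
python3 go.py .543,-.39,.28,5.6 .549,.271,.28,90 .549,.271,.12,89.3 .54,0,.3,50
```

```text
t 4.62 p [ 0.5414 -0.3904  0.0149] yaz 5.49 w 0.0474 q [ 0.06  0.63  0.71  1.63 -0.46  1.05  1.01]
dp [0.08, 0.11, -26.51] rot [-0.002, -0.002, -0.0019]
dp [65.81, 7.04, -26.39] rot [-0.0001, -0.0031, -1.4749]
dp [65.78, 7.07, -10.39] rot [-0.0001, -0.0031, -1.4627]
dp [38.93, 3.54, -28.43] rot [-0.0011, -0.0027, -0.7768]
```

Emit:
step_arm(
  series=[
    {"dp": [0,0,-4],"rot": [0,0,0]},
    {"dp": [0.1,0.1,-8],"rot": [0,0,0]},
    {"dp": [0.1,0.1,-12],"rot": [0,0,0]},
    {"dp": [0.1,0.1,-16],"rot": [0,0,0]},
    {"dp": [2,0.1,-20],"rot": [0,0,0]},
    {"dp": [5,0.1,-23],"rot": [0,0,0]},
    {"dp": [9,1,-25.5],"rot": [0,0,-0.1]},
    {"dp": [13,1.5,-26.5],"rot": [0,0,-0.2]},
    {"dp": [17,2,-26.5],"rot": [0,0,-0.3]},
    {"dp": [21,2.5,-26.5],"rot": [0,0,-0.4]},
    {"dp": [25,3,-26.5],"rot": [0,0,-0.52]},
    {"dp": [29,3.5,-26.5],"rot": [0,0,-0.64]},
    {"dp": [33,4,-26.5],"rot": [0,0,-0.76]},
    {"dp": [37,4.5,-26.5],"rot": [0,0,-0.88]},
    {"dp": [41,5,-26.5],"rot": [0,0,-1.0]},
    {"dp": [45,5.5,-26.5],"rot": [0,0,-1.12]},
    {"dp": [49,6,-26.5],"rot": [0,0,-1.24]},
    {"dp": [53,6.5,-26.5],"rot": [0,0,-1.35]},
    {"dp": [57,6.8,-26.4],"rot": [0,0,-1.42]},
    {"dp": [61,7,-26.4],"rot": [0,0,-1.463]},
  ],
)

```text
time_s: 6.28
tool_pos: [0.5526, 0.2251, 0.2789]
eef_rot: [[-1.0, 0.009, -0.004], [0.009, 1.0, 0.003], [0.004, 0.003, -1.0]]
contact_force: [-0.0, -0.4, 0.4]
grip_width: 0.0471
gripper_force: 34.5
```

Emit:
step_arm(
  series=[
    {"dp": [0.4,-4,0],"rot": [0,0,0]},
    {"dp": [0.4,4.7,4],"rot": [0,0,0]},
    {"dp": [0.2,4.7,9],"rot": [0,0,0]},
    {"dp": [0.2,4.7,12],"rot": [0,0,0]},
    {"dp": [0.2,4.7,12],"rot": [0,0,0]},
    {"dp": [0.2,4.7,12],"rot": [0,0,0]},
    {"dp": [0.2,4.7,12],"rot": [0,0,0]},
  ],
)

```text
time_s: 6.87
tool_pos: [0.5498, 0.2703, 0.1577]
eef_rot: [[-1.0, 0.011, -0.007], [0.011, 1.0, 0.0], [0.007, -0.0, -1.0]]
contact_force: [-0.1, -0.5, -0.1]
grip_width: 0.0474
gripper_force: 34.4
```

```bash
python3 go.py .5495,.271,.11,89.3; python3 - <<'E'
from h import *
s=env.get_image("scene");t=env.get_image("top")
A=cv2.resize(s[110:180,240:310],None,fx=6,fy=6,interpolation=2);B=cv2.resize(t[125:195,120:180],None,fx=6,fy=6,interpolation=2)
W=np.hstack([A,B]);cv2.imwrite("pics/c6.png",W)
E
```

```text
t 6.87 p [0.5498 0.2703 0.1577] yaz 89.38 w 0.0474 q [-0.77  0.3   0.33  1.65 -0.1   1.22  1.14]
dp [-0.01, 0.07, 4.77] rot [-0.0, -0.0074, 0.0014]
```

View pics/c6.png

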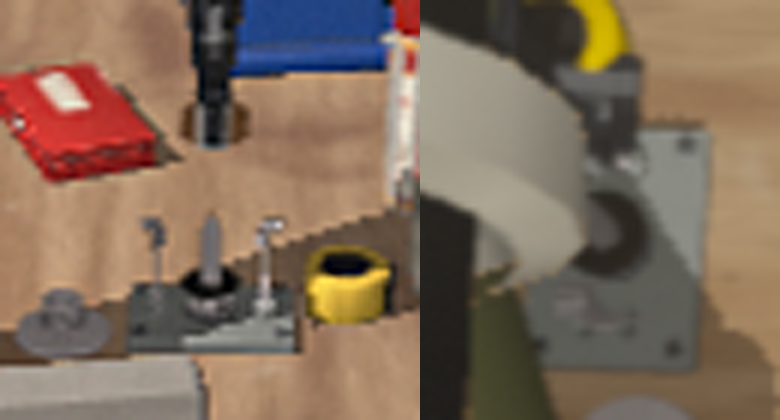

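The square is held level over the post (scene 275,131 against post 275,152). I lower it onto the post in two stages.

Emit:
step_arm(
  series=[
    {"dp": [0,0.1,4],"rot": [0,-0.007,0]},
    {"dp": [0,0.1,5.5],"rot": [0,-0.007,0]},
    {"dp": [0,0.1,5.5],"rot": [0,-0.007,0]},
    {"dp": [0,0.1,5.5],"rot": [0,-0.007,0]},
  ],
)

```text
time_s: 7.3
tool_pos: [0.5521, 0.2712, 0.1061]
eef_rot: [[-1.0, 0.013, 0.005], [0.013, 1.0, 0.003], [-0.005, 0.004, -1.0]]
contact_force: [0.1, -0.3, 0.5]
grip_width: 0.0471
gripper_force: 34.4
```

Emit:
step_arm(
  series=[
    {"dp": [0,0,1],"rot": [0,0,0]},
    {"dp": [0,0,2],"rot": [0,0,0]},
    {"dp": [0,0,3],"rot": [0,0,0]},
    {"dp": [0,0,4],"rot": [0,0,0]},
    {"dp": [0,0,4],"rot": [0,0,0]},
  ],
)

```text
time_s: 7.72
tool_pos: [0.5493, 0.2715, 0.0615]
eef_rot: [[-1.0, 0.011, -0.0], [0.011, 1.0, 0.001], [0.0, 0.001, -1.0]]
contact_force: [0.3, 0.1, -1.2]
grip_width: 0.0475
gripper_force: 30.8
```

```bash
python3 go.py .5495,.271,.038,89.3; python3 -c "
from h import *
o=env.get_obs();print(o['contact_force'],o['wrist_torque'])"
```

```text
t 7.72 p [0.5493 0.2715 0.0615] yaz 89.35 w 0.0475 q [-0.76  0.39  0.31  1.74 -0.14  1.03  1.16]
dp [-0.03, -0.05, 2.35] rot [0.0006, -0.0004, 0.0009]
[ 0.29206845  0.11355717 -1.19657665] [0.01092656 0.0138127  0.00861663]
```

Emit:
step_arm(
  series=[
    {"dp": [0,0,1.2],"rot": [0,0,0]},
    {"dp": [0,0,2.3],"rot": [0,0,0]},
    {"dp": [0,0,2.3],"rot": [0,0,0]},
    {"dp": [0,0,2.3],"rot": [0,0,0]},
  ],
)

```text
time_s: 8.05
tool_pos: [0.55, 0.2716, 0.0399]
eef_rot: [[-1.0, 0.012, 0.001], [0.012, 1.0, 0.001], [-0.001, 0.001, -1.0]]
contact_force: [-3.3, 0.7, -2.4]
grip_width: 0.0473
gripper_force: 31.1
```

Emit:
step_arm(
  series=[
    {"dp": [0,0,0],"rot": [0,0,0]},
    {"dp": [0,0,0],"rot": [0,0,0]},
    {"dp": [0,0,0],"rot": [0,0,0]},
    {"dp": [0,0,0],"rot": [0,0,0]},
  ],
  grip=-0.8,
)

```text
time_s: 8.38
tool_pos: [0.552, 0.2723, 0.042]
eef_rot: [[-1.0, 0.012, 0.005], [0.012, 1.0, 0.003], [-0.005, 0.004, -1.0]]
contact_force: [0.1, 0.4, 1.0]
grip_width: 0.0768
gripper_force: 0.0
```

```bash
python3 go.py .549,.271,.28,89.3 .5355,-.32,.28,5.6 .5355,-.32,.08,5.6
```

```text
t 8.38 p [0.552  0.2723 0.042 ] yaz 89.31 w 0.0768 q [-0.76  0.41  0.31  1.76 -0.15  0.99  1.17]
dp [0.18, -0.05, -23.8] rot [0.0035, 0.0049, 0.0002]
dp [0.82, -59.16, -24.02] rot [0.0065, 0.0014, 1.461]
dp [0.91, -59.23, -4.02] rot [0.0065, 0.0014, 1.461]
```

Emit:
step_arm(
  series=[
    {"dp": [0,0,-4],"rot": [0,0,0]},
    {"dp": [0,0,-8],"rot": [0,0,0]},
    {"dp": [0,0,-12],"rot": [0,0,0]},
    {"dp": [0,0,-16],"rot": [0,0,0]},
    {"dp": [0.2,-3,-19.5],"rot": [0,0,0.05]},
    {"dp": [0.3,-6,-22.5],"rot": [0,0,0.15]},
    {"dp": [0.3,-10,-24],"rot": [0,0,0.25]},
    {"dp": [0.4,-14,-24],"rot": [0,0,0.37]},
    {"dp": [0.4,-18,-24],"rot": [0,0,0.49]},
    {"dp": [0.5,-22,-24],"rot": [0,0,0.61]},
    {"dp": [0.5,-26,-24],"rot": [0,0,0.73]},
    {"dp": [0.5,-30,-24],"rot": [0,0,0.85]},
    {"dp": [0.6,-34,-24],"rot": [0,0,0.97]},
    {"dp": [0.6,-38,-24],"rot": [0,0,1.09]},
    {"dp": [0.7,-42,-24],"rot": [0,0,1.21]},
    {"dp": [0.7,-46,-24],"rot": [0,0,1.33]},
    {"dp": [0.8,-50,-24],"rot": [0,0,1.42]},
    {"dp": [0.8,-54,-22],"rot": [0,0,1.46]},
    {"dp": [0.8,-57,-19],"rot": [0,0,1.46]},
    {"dp": [0.8,-59.2,-16],"rot": [0,0,1.46]},
  ],
)

```text
time_s: 10.05
tool_pos: [0.5358, -0.3245, 0.2009]
eef_rot: [[-0.096, 0.995, 0.008], [0.995, 0.096, -0.001], [-0.002, 0.007, -1.0]]
contact_force: [0.6, 0.1, -0.5]
grip_width: 0.0769
gripper_force: 0.0
```

Emit:
step_arm(
  series=[
    {"dp": [0,0,4],"rot": [0,0,0]},
    {"dp": [0,0,8],"rot": [0,0,0]},
    {"dp": [0,0,12],"rot": [0,0,0]},
    {"dp": [0,0,12],"rot": [0,0,0]},
    {"dp": [0,0,12],"rot": [0,0,0]},
    {"dp": [0,0,12],"rot": [0,0,0]},
  ],
)

```text
time_s: 10.55
tool_pos: [0.5372, -0.321, 0.082]
eef_rot: [[-0.099, 0.995, 0.006], [0.995, 0.099, 0.001], [0.0, 0.006, -1.0]]
contact_force: [-0.1, -0.3, 0.1]
grip_width: 0.0768
gripper_force: 0.0
```

```bash
python3 go.py .5355,-.3203,.017,5.6;python3 - <<'E'
from h import *
s=env.get_image("scene")
crop(s,245,130,305,180,8,"c7.png")
E
```

```text
t 10.55 p [ 0.5372 -0.321   0.082 ] yaz 5.67 w 0.0768 q [-0.11  0.47  0.77  1.71 -0.36  1.11  0.87]
dp [0.08, -0.2, 6.5] rot [0.0058, -0.0001, 0.0013]
```

View pics/c7.png

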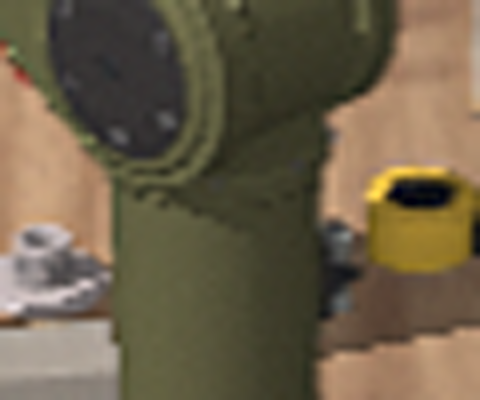

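The arm hides the magazine in this view; the keeper and tape measure have not moved. I carry on with the lobed blank.

Emit:
step_arm(
  series=[
    {"dp": [0.1,-0.2,3.5],"rot": [0.005,0,0]},
    {"dp": [0.1,-0.2,6.5],"rot": [0.005,0,0]},
    {"dp": [0.1,-0.2,6.5],"rot": [0.005,0,0]},
    {"dp": [0.1,-0.2,6.5],"rot": [0.005,0,0]},
    {"dp": [0.1,-0.2,6.5],"rot": [0.005,0,0]},
  ],
)

```text
time_s: 11.02
tool_pos: [0.5358, -0.3202, 0.0176]
eef_rot: [[-0.099, 0.995, 0.002], [0.995, 0.099, 0.0], [-0.0, 0.002, -1.0]]
contact_force: [-1.0, 0.1, -0.0]
grip_width: 0.0767
gripper_force: 0.0
```

Emit:
step_arm(
  series=[
    {"dp": [0,0,0],"rot": [0,0,0]},
    {"dp": [0,0,0],"rot": [0,0,0]},
    {"dp": [0,0,0],"rot": [0,0,0]},
    {"dp": [0,0,0],"rot": [0,0,0]},
    {"dp": [0,0,0],"rot": [0,0,0]},
    {"dp": [0,0,0],"rot": [0,0,0]},
  ],
  grip=1,
  newtons=30,
)

```text
time_s: 11.52
tool_pos: [0.5355, -0.32, 0.0176]
eef_rot: [[-0.099, 0.995, 0.002], [0.995, 0.099, 0.001], [0.001, 0.002, -1.0]]
contact_force: [-1.0, 1.3, 9.4]
grip_width: 0.0532
gripper_force: 29.8
```

```bash
python3 go.py .547,.271,.28,89.3
```

```text
t 11.52 p [ 0.5355 -0.32    0.0176] yaz 5.68 w 0.0532 q [-0.07  0.54  0.73  1.75 -0.42  1.    0.91]
dp [58.71, 7.04, -26.19] rot [0.002, 0.0006, -1.4595]
```

Emit:
step_arm(
  series=[
    {"dp": [0,0,-3],"rot": [0,0,0]},
    {"dp": [0,0,-7],"rot": [0,0,0]},
    {"dp": [0,0,-11],"rot": [0,0,0]},
    {"dp": [0.1,0.1,-15],"rot": [0,0,0]},
    {"dp": [2,0.1,-19],"rot": [0,0,0]},
    {"dp": [5,0.1,-22],"rot": [0,0,0]},
    {"dp": [9,1,-25],"rot": [0,0,-0.1]},
    {"dp": [13,1.5,-26.2],"rot": [0,0,-0.2]},
    {"dp": [17,2,-26.2],"rot": [0,0,-0.3]},
    {"dp": [21,2.5,-26.2],"rot": [0,0,-0.42]},
    {"dp": [25,3,-26.2],"rot": [0,0,-0.54]},
    {"dp": [29,3.5,-26.2],"rot": [0,0,-0.66]},
    {"dp": [33,4,-26.2],"rot": [0,0,-0.78]},
    {"dp": [37,4.5,-26.2],"rot": [0,0,-0.9]},
    {"dp": [41,5,-26.2],"rot": [0,0,-1.02]},
    {"dp": [45,5.5,-26.2],"rot": [0,0,-1.14]},
    {"dp": [49,6,-26.2],"rot": [0,0,-1.26]},
    {"dp": [53,6.5,-26],"rot": [0,0,-1.37]},
    {"dp": [56,6.8,-24],"rot": [0,0,-1.44]},
    {"dp": [58.7,7,-21],"rot": [0,0,-1.46]},
  ],
)

```text
time_s: 13.18
tool_pos: [0.5477, 0.2755, 0.2295]
eef_rot: [[-1.0, 0.007, 0.005], [0.007, 1.0, 0.007], [-0.005, 0.007, -1.0]]
contact_force: [0.9, 0.7, -0.3]
grip_width: 0.0529
gripper_force: 31.6
```

Emit:
step_arm(
  series=[
    {"dp": [0,0,4],"rot": [0,0,0]},
    {"dp": [0,0,7],"rot": [0,0,0]},
    {"dp": [0,0,7],"rot": [0,0,0]},
    {"dp": [0,0,7],"rot": [0,0,0]},
    {"dp": [0,0,7],"rot": [0,0,0]},
  ],
)

```text
time_s: 13.6
tool_pos: [0.5475, 0.2718, 0.1585]
eef_rot: [[-1.0, 0.013, 0.001], [0.013, 1.0, 0.004], [-0.001, 0.004, -1.0]]
contact_force: [-0.6, -0.1, 0.8]
grip_width: 0.0529
gripper_force: 31.8
```

```bash
python3 go.py .547,.271,.105,89.3 .547,.271,.065,89.3; python3 - <<'E'
from h import *
s=env.get_image("scene");t=env.get_image("top")
A=cv2.resize(s[110:180,240:310],None,fx=6,fy=6,interpolation=2);B=cv2.resize(s[205:275,245:300],None,fx=6,fy=6,interpolation=2)
W=np.hstack([A,B]);cv2.imwrite("pics/c8.png",W)
E
```

```text
t 13.6 p [0.5475 0.2718 0.1585] yaz 89.26 w 0.0529 q [-0.8   0.29  0.36  1.66 -0.11  1.21  1.14]
dp [0.06, -0.1, 5.35] rot [0.0039, 0.0013, -0.0008]
dp [0.06, -0.12, 9.35] rot [0.0039, 0.0013, -0.0008]
```

View pics/c8.png

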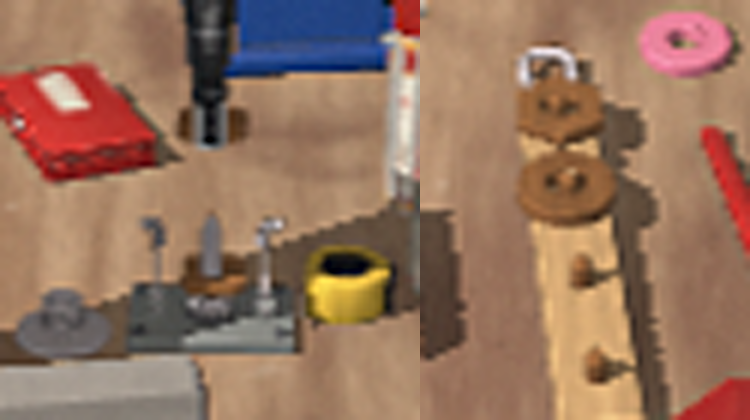

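The square sits flat on the post (scene 275,155), and the lobed blank is held level above it at (275,131). I lower it.

Emit:
step_arm(
  series=[
    {"dp": [0,-0.1,4],"rot": [0.003,0,0]},
    {"dp": [0,-0.1,5.3],"rot": [0.003,0,0]},
    {"dp": [0,-0.1,5.3],"rot": [0.003,0,0]},
    {"dp": [0,-0.1,5.3],"rot": [0.003,0,0]},
    {"dp": [0,-0.1,6.3],"rot": [0.003,0,0]},
    {"dp": [0,-0.1,7.3],"rot": [0.003,0,0]},
    {"dp": [0,-0.1,8.3],"rot": [0.003,0,0]},
    {"dp": [0,-0.1,9.3],"rot": [0.003,0,0]},
    {"dp": [0,-0.1,9.3],"rot": [0.003,0,0]},
    {"dp": [0,-0.1,9.3],"rot": [0.003,0,0]},
  ],
)

```text
time_s: 14.53
tool_pos: [0.5452, 0.2707, 0.0617]
eef_rot: [[-1.0, 0.012, -0.004], [0.012, 1.0, -0.002], [0.004, -0.002, -1.0]]
contact_force: [0.6, -0.5, -0.3]
grip_width: 0.0532
gripper_force: 31.8
```

```bash
python3 go.py .547,.271,.051,89.3; python3 -c "
from h import *
o=env.get_obs();print(o['contact_force'],o['wrist_torque'])"
```

```text
t 14.53 p [0.5452 0.2707 0.0617] yaz 89.32 w 0.0532 q [-0.79  0.38  0.34  1.75 -0.15  1.04  1.17]
dp [-0.19, 0.03, 1.07] rot [-0.002, -0.0036, 0.0004]
[ 0.58489671 -0.5261997  -0.34487703] [ 0.02052901 -0.00015211 -0.05720967]
```

Emit:
step_arm(
  series=[
    {"dp": [-0.1,0,0.7],"rot": [0,0,0]},
    {"dp": [-0.1,0,1.2],"rot": [0,0,0]},
    {"dp": [-0.1,0,1.2],"rot": [0,0,0]},
    {"dp": [-0.1,0,1.2],"rot": [0,0,0]},
  ],
)

```text
time_s: 14.87
tool_pos: [0.5462, 0.2708, 0.0502]
eef_rot: [[-1.0, 0.012, -0.003], [0.012, 1.0, -0.001], [0.003, -0.002, -1.0]]
contact_force: [-0.6, -0.3, -0.9]
grip_width: 0.0533
gripper_force: 31.8
```

Emit:
step_arm(
  series=[
    {"dp": [0,0,0],"rot": [0,0,0]},
    {"dp": [0,0,0],"rot": [0,0,0]},
    {"dp": [0,0,0],"rot": [0,0,0]},
    {"dp": [0,0,0],"rot": [0,0,0]},
  ],
  grip=-0.8,
)

```text
time_s: 15.2
tool_pos: [0.5468, 0.2711, 0.051]
eef_rot: [[-1.0, 0.012, -0.002], [0.012, 1.0, -0.001], [0.002, -0.001, -1.0]]
contact_force: [0.5, -0.2, 0.3]
grip_width: 0.0768
gripper_force: 0.0
```

```bash
python3 go.py .549,.271,.28,89.3 .527,-.2505,.28,5.6
```

```text
t 15.2 p [0.5468 0.2711 0.051 ] yaz 89.33 w 0.0768 q [-0.78  0.4   0.34  1.76 -0.15  1.02  1.17]
dp [-0.18, -0.02, -22.9] rot [-0.0006, -0.0017, 0.0004]
dp [1.41, -52.2, -22.87] rot [-0.0018, -0.001, 1.4613]
```

Emit:
step_arm(
  series=[
    {"dp": [0,0,-4],"rot": [0,0,0]},
    {"dp": [0,0,-8],"rot": [0,0,0]},
    {"dp": [0,0,-12],"rot": [0,0,0]},
    {"dp": [0,0,-16],"rot": [0,0,0]},
    {"dp": [0.2,-3,-19.5],"rot": [0,0,0.1]},
    {"dp": [0.3,-6,-22.5],"rot": [0,0,0.22]},
    {"dp": [0.4,-10,-23],"rot": [0,0,0.34]},
    {"dp": [0.5,-14,-23],"rot": [0,0,0.46]},
    {"dp": [0.6,-18,-23],"rot": [0,0,0.58]},
    {"dp": [0.7,-22,-23],"rot": [0,0,0.7]},
    {"dp": [0.8,-26,-23],"rot": [0,0,0.82]},
    {"dp": [0.9,-30,-23],"rot": [0,0,0.94]},
    {"dp": [1.0,-34,-23],"rot": [0,0,1.06]},
    {"dp": [1.1,-38,-23],"rot": [0,0,1.18]},
    {"dp": [1.2,-42,-23],"rot": [0,0,1.3]},
    {"dp": [1.3,-46,-22],"rot": [0,0,1.4]},
    {"dp": [1.4,-49.5,-19],"rot": [0,0,1.46]},
    {"dp": [1.4,-52.2,-16],"rot": [0,0,1.46]},
    {"dp": [1.4,-52.2,-12],"rot": [0,0,1.46]},
    {"dp": [1.4,-52.2,-8],"rot": [0,0,1.46]},
  ],
)

```text
time_s: 16.87
tool_pos: [0.5262, -0.2543, 0.1307]
eef_rot: [[-0.094, 0.996, 0.0], [0.996, 0.094, -0.003], [-0.003, 0.0, -1.0]]
contact_force: [0.7, 1.6, 0.1]
grip_width: 0.0768
gripper_force: 0.0
```

Emit:
step_arm(
  series=[
    {"dp": [0,0,5],"rot": [0,0,0]},
    {"dp": [0,0,5],"rot": [0,0,0]},
    {"dp": [0,0,5],"rot": [0,0,0]},
    {"dp": [0,0,5],"rot": [0,0,0]},
  ],
)

```text
time_s: 17.2
tool_pos: [0.5274, -0.2512, 0.0827]
eef_rot: [[-0.099, 0.995, -0.001], [0.995, 0.099, -0.002], [-0.002, -0.001, -1.0]]
contact_force: [0.3, -0.1, 0.4]
grip_width: 0.0773
gripper_force: 0.0
```

```bash
python3 go.py .527,-.2507,.017,5.6
```

```text
t 17.2 p [ 0.5274 -0.2512  0.0827] yaz 5.68 w 0.0773 q [-0.26  0.38  0.79  1.81 -0.3   1.07  0.74]
dp [0.07, -0.02, 6.57] rot [-0.0012, 0.0017, 0.0014]
```

Emit:
step_arm(
  series=[
    {"dp": [0.1,0,3.5],"rot": [0,0,0]},
    {"dp": [0.1,0,6.5],"rot": [0,0,0]},
    {"dp": [0.1,0,6.5],"rot": [0,0,0]},
    {"dp": [0.1,0,6.5],"rot": [0,0,0]},
    {"dp": [0.1,0,6.5],"rot": [0,0,0]},
  ],
)

```text
time_s: 17.62
tool_pos: [0.5285, -0.2509, 0.0194]
eef_rot: [[-0.099, 0.995, 0.002], [0.995, 0.099, -0.002], [-0.003, 0.002, -1.0]]
contact_force: [0.3, -0.0, 0.6]
grip_width: 0.0767
gripper_force: 0.0
```

Emit:
step_arm(
  series=[
    {"dp": [0,0,0],"rot": [0,0,0]},
    {"dp": [0,0,0],"rot": [0,0,0]},
    {"dp": [0,0,0],"rot": [0,0,0]},
    {"dp": [0,0,0],"rot": [0,0,0]},
    {"dp": [0,0,0],"rot": [0,0,0]},
    {"dp": [0,0,0],"rot": [0,0,0]},
  ],
  grip=1,
  newtons=30,
)

```text
time_s: 18.12
tool_pos: [0.5281, -0.2506, 0.0192]
eef_rot: [[-0.099, 0.995, 0.002], [0.995, 0.099, -0.001], [-0.001, 0.002, -1.0]]
contact_force: [-1.9, 1.5, 7.8]
grip_width: 0.0542
gripper_force: 30.2
```

```bash
python3 go.py .547,.271,.28,89.3 .547,.271,.16,89.3
```

```text
t 18.12 p [ 0.5281 -0.2506  0.0192] yaz 5.67 w 0.0542 q [-0.21  0.46  0.74  1.86 -0.38  0.96  0.79]
dp [51.68, 7.08, -26.15] rot [0.0003, 0.0024, -1.4596]
dp [51.69, 7.06, -14.15] rot [0.0003, 0.0024, -1.4596]
```

Emit:
step_arm(
  series=[
    {"dp": [0,0,-3],"rot": [0,0,0]},
    {"dp": [0,0,-7],"rot": [0,0,0]},
    {"dp": [0,0,-11],"rot": [0,0,0]},
    {"dp": [0,0.1,-15],"rot": [0,0,0]},
    {"dp": [0,0.1,-19],"rot": [0,0,0]},
    {"dp": [2,0.5,-22.5],"rot": [0,0,-0.1]},
    {"dp": [5,1,-25],"rot": [0,0,-0.2]},
    {"dp": [9,1.5,-26],"rot": [0,0,-0.3]},
    {"dp": [13,2,-26],"rot": [0,0,-0.42]},
    {"dp": [17,2.5,-26],"rot": [0,0,-0.54]},
    {"dp": [21,3,-26],"rot": [0,0,-0.66]},
    {"dp": [25,3.5,-26],"rot": [0,0,-0.78]},
    {"dp": [29,4,-26],"rot": [0,0,-0.9]},
    {"dp": [33,4.5,-26],"rot": [0,0,-1.02]},
    {"dp": [37,5,-26],"rot": [0,0,-1.14]},
    {"dp": [41,5.5,-26],"rot": [0,0,-1.26]},
    {"dp": [45,6,-26],"rot": [0,0,-1.37]},
    {"dp": [49,6.8,-24],"rot": [0,0,-1.44]},
    {"dp": [51.7,7,-21],"rot": [0,0,-1.46]},
    {"dp": [51.7,7,-17],"rot": [0,0,-1.46]},
  ],
)

```text
time_s: 19.78
tool_pos: [0.5456, 0.2815, 0.1886]
eef_rot: [[-1.0, 0.001, 0.004], [0.001, 1.0, 0.008], [-0.004, 0.008, -1.0]]
contact_force: [-0.0, 1.0, -0.3]
grip_width: 0.0539
gripper_force: 32.3
```

Emit:
step_arm(
  series=[
    {"dp": [0,0,3],"rot": [0,0,0]},
    {"dp": [0,0,4],"rot": [0,0,0]},
    {"dp": [0,0,4],"rot": [0,0,0]},
    {"dp": [0,0,4],"rot": [0,0,0]},
    {"dp": [0,0,4],"rot": [0,0,0]},
  ],
)

```text
time_s: 20.2
tool_pos: [0.5471, 0.2718, 0.1489]
eef_rot: [[-1.0, 0.013, 0.002], [0.013, 1.0, 0.002], [-0.002, 0.002, -1.0]]
contact_force: [0.3, 0.0, -1.1]
grip_width: 0.0537
gripper_force: 32.3
```

```bash
python3 go.py .547,.271,.11,89.3 .547,.271,.075,89.3; python3 - <<'E'
from h import *
s=env.get_image("scene");t=env.get_image("top")
A=cv2.resize(s[110:180,240:310],None,fx=6,fy=6,interpolation=2);B=cv2.resize(t[125:195,120:180],None,fx=6,fy=6,interpolation=2)
W=np.hstack([A,B]);cv2.imwrite("pics/c9.png",W)
E
```

```text
t 20.2 p [0.5471 0.2718 0.1489] yaz 89.25 w 0.0537 q [-0.82  0.3   0.38  1.67 -0.12  1.19  1.15]
dp [0.02, -0.09, 3.89] rot [0.0017, 0.002, -0.0009]
dp [0.02, -0.09, 7.39] rot [0.0017, 0.002, -0.0009]
```

View pics/c9.png

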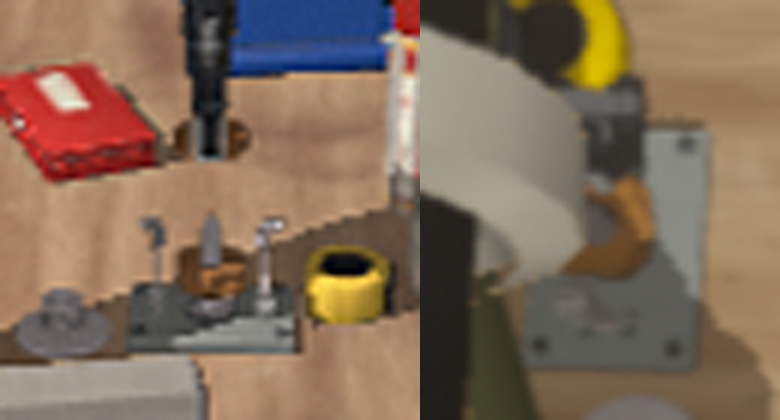

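Two blanks are stacked flat, and the round one is held centred at scene (275,133). I lower it.

Emit:
step_arm(
  series=[
    {"dp": [0,-0.1,3.9],"rot": [0.001,0.002,0]},
    {"dp": [0,-0.1,3.9],"rot": [0.001,0.002,0]},
    {"dp": [0,-0.1,3.9],"rot": [0.001,0.002,0]},
    {"dp": [0,-0.1,4.9],"rot": [0.001,0.002,0]},
    {"dp": [0,-0.1,5.9],"rot": [0.001,0.002,0]},
    {"dp": [0,-0.1,6.9],"rot": [0.001,0.002,0]},
    {"dp": [0,-0.1,7.4],"rot": [0.001,0.002,0]},
    {"dp": [0,-0.1,7.4],"rot": [0.001,0.002,0]},
    {"dp": [0,-0.1,7.4],"rot": [0.001,0.002,0]},
  ],
)

```text
time_s: 21.05
tool_pos: [0.5452, 0.2708, 0.0715]
eef_rot: [[-1.0, 0.012, -0.004], [0.012, 1.0, -0.002], [0.004, -0.002, -1.0]]
contact_force: [2.0, -0.2, -1.4]
grip_width: 0.0541
gripper_force: 32.2
```

```bash
python3 go.py .547,.271,.062,89.3
```

```text
t 21.05 p [0.5452 0.2708 0.0715] yaz 89.33 w 0.0541 q [-0.81  0.37  0.37  1.74 -0.15  1.06  1.17]
dp [-0.18, 0.03, 0.95] rot [-0.0019, -0.0039, 0.0005]
```

Emit:
step_arm(
  series=[
    {"dp": [-0.15,0,0.6],"rot": [0,-0.003,0]},
    {"dp": [-0.15,0,1.0],"rot": [0,-0.003,0]},
    {"dp": [-0.15,0,1.0],"rot": [0,-0.003,0]},
    {"dp": [-0.15,0,1.0],"rot": [0,-0.003,0]},
  ],
)

```text
time_s: 21.38
tool_pos: [0.5459, 0.2703, 0.0612]
eef_rot: [[-1.0, 0.012, -0.002], [0.012, 1.0, -0.003], [0.002, -0.003, -1.0]]
contact_force: [1.1, -0.7, -0.8]
grip_width: 0.0535
gripper_force: 32.3
```

Emit:
step_arm(
  series=[
    {"dp": [0,0,0],"rot": [0,0,0]},
    {"dp": [0,0,0],"rot": [0,0,0]},
    {"dp": [0,0,0],"rot": [0,0,0]},
    {"dp": [0,0,0],"rot": [0,0,0]},
  ],
  grip=-0.8,
)

```text
time_s: 21.72
tool_pos: [0.5465, 0.2706, 0.0619]
eef_rot: [[-1.0, 0.012, -0.001], [0.012, 1.0, -0.002], [0.001, -0.002, -1.0]]
contact_force: [0.7, -0.3, 0.1]
grip_width: 0.0768
gripper_force: 0.0
```

```bash
python3 go.py .549,.271,.28,89.3 .5226,-.1816,.28,5.6
```

```text
t 21.72 p [0.5465 0.2706 0.0619] yaz 89.33 w 0.0768 q [-0.8   0.39  0.36  1.75 -0.16  1.04  1.17]
dp [-0.23, 0.0, -21.81] rot [-0.0018, -0.001, 0.0004]
dp [1.88, -45.29, -21.73] rot [-0.0022, 0.0004, 1.4613]
```

Emit:
step_arm(
  series=[
    {"dp": [0,0,-4],"rot": [0,0,0]},
    {"dp": [0,0,-8],"rot": [0,0,0]},
    {"dp": [0,0,-12],"rot": [0,0,0]},
    {"dp": [0.1,0,-16],"rot": [0,0,0.1]},
    {"dp": [0.2,-3,-19.5],"rot": [0,0,0.22]},
    {"dp": [0.3,-6,-21.8],"rot": [0,0,0.34]},
    {"dp": [0.5,-10,-21.8],"rot": [0,0,0.46]},
    {"dp": [0.7,-14,-21.8],"rot": [0,0,0.58]},
    {"dp": [0.9,-18,-21.8],"rot": [0,0,0.7]},
    {"dp": [1.0,-22,-21.8],"rot": [0,0,0.82]},
    {"dp": [1.2,-26,-21.8],"rot": [0,0,0.94]},
    {"dp": [1.4,-30,-21.8],"rot": [0,0,1.06]},
    {"dp": [1.6,-34,-21.8],"rot": [0,0,1.18]},
    {"dp": [1.7,-38,-21.8],"rot": [0,0,1.3]},
    {"dp": [1.9,-42,-20],"rot": [0,0,1.4]},
    {"dp": [1.9,-45.3,-17],"rot": [0,0,1.46]},
    {"dp": [1.9,-45.3,-13],"rot": [0,0,1.46]},
    {"dp": [1.9,-45.3,-9],"rot": [0,0,1.46]},
    {"dp": [1.9,-45.3,-5],"rot": [0,0,1.46]},
    {"dp": [1.9,-45.3,-2],"rot": [0,0,1.46]},
  ],
)

```text
time_s: 23.38
tool_pos: [0.5204, -0.182, 0.0796]
eef_rot: [[-0.098, 0.995, -0.004], [0.995, 0.098, -0.001], [-0.001, -0.004, -1.0]]
contact_force: [0.5, 0.7, -0.0]
grip_width: 0.0769
gripper_force: 0.0
```

Emit:
step_arm(
  series=[
    {"dp": [0,0,0],"rot": [0,0,0]},
    {"dp": [0,0,0],"rot": [0,0,0]},
    {"dp": [0,0,0],"rot": [0,0,0]},
  ],
)

```text
time_s: 23.63
tool_pos: [0.5235, -0.1827, 0.0846]
eef_rot: [[-0.099, 0.995, 0.002], [0.995, 0.099, -0.003], [-0.003, 0.001, -1.0]]
contact_force: [0.1, 0.3, 0.4]
grip_width: 0.0767
gripper_force: 0.0
```

```bash
python3 go.py .5226,-.1816,.017,5.6
```

```text
t 23.63 p [ 0.5235 -0.1827  0.0846] yaz 5.67 w 0.0767 q [-0.4   0.3   0.79  1.89 -0.24  1.05  0.59]
dp [0.14, -0.09, 6.76] rot [0.0013, 0.0028, 0.0012]
```

Emit:
step_arm(
  series=[
    {"dp": [0.1,-0.1,3.5],"rot": [0,0.002,0]},
    {"dp": [0.1,-0.1,6.7],"rot": [0,0.002,0]},
    {"dp": [0.1,-0.1,6.7],"rot": [0,0.002,0]},
    {"dp": [0.1,-0.1,6.7],"rot": [0,0.002,0]},
    {"dp": [0.1,-0.1,6.7],"rot": [0,0.002,0]},
  ],
)

```text
time_s: 24.05
tool_pos: [0.5231, -0.1821, 0.0184]
eef_rot: [[-0.099, 0.995, 0.003], [0.995, 0.099, -0.001], [-0.001, 0.003, -1.0]]
contact_force: [0.9, 0.3, 0.6]
grip_width: 0.0768
gripper_force: 0.0
```

Emit:
step_arm(
  series=[
    {"dp": [0,0,0],"rot": [0,0,0]},
    {"dp": [0,0,0],"rot": [0,0,0]},
    {"dp": [0,0,0],"rot": [0,0,0]},
    {"dp": [0,0,0],"rot": [0,0,0]},
    {"dp": [0,0,0],"rot": [0,0,0]},
    {"dp": [0,0,0],"rot": [0,0,0]},
  ],
  grip=1,
  newtons=30,
)

```text
time_s: 24.55
tool_pos: [0.5227, -0.1817, 0.018]
eef_rot: [[-0.099, 0.995, 0.002], [0.995, 0.099, 0.0], [0.0, 0.002, -1.0]]
contact_force: [-1.9, -0.2, 7.7]
grip_width: 0.0492
gripper_force: 30.1
```

```bash
python3 go.py .547,.271,.28,89.3 .547,.271,.16,89.3
```

```text
t 24.55 p [ 0.5227 -0.1817  0.018 ] yaz 5.66 w 0.0492 q [-0.35  0.4   0.74  1.93 -0.34  0.93  0.66]
dp [44.81, 6.95, -26.19] rot [0.0019, 0.0016, -1.4597]
dp [44.81, 6.92, -14.19] rot [0.0019, 0.0016, -1.4597]
```

Emit:
step_arm(
  series=[
    {"dp": [0,0,-3],"rot": [0,0,0]},
    {"dp": [0,0,-7],"rot": [0,0,0]},
    {"dp": [0,0,-11],"rot": [0,0,0]},
    {"dp": [0,0.1,-15],"rot": [0,0,0]},
    {"dp": [0,0.1,-19],"rot": [0,0,-0.1]},
    {"dp": [2,0.5,-22.5],"rot": [0,0,-0.2]},
    {"dp": [5,1,-25],"rot": [0,0,-0.3]},
    {"dp": [9,1.5,-26],"rot": [0,0,-0.42]},
    {"dp": [13,2,-26],"rot": [0,0,-0.54]},
    {"dp": [17,2.5,-26],"rot": [0,0,-0.66]},
    {"dp": [21,3,-26],"rot": [0,0,-0.78]},
    {"dp": [25,3.5,-26],"rot": [0,0,-0.9]},
    {"dp": [29,4,-26],"rot": [0,0,-1.02]},
    {"dp": [33,4.8,-26],"rot": [0,0,-1.14]},
    {"dp": [37,5.6,-26],"rot": [0,0,-1.26]},
    {"dp": [41,6.4,-25],"rot": [0,0,-1.37]},
    {"dp": [43.5,6.8,-23],"rot": [0,0,-1.44]},
    {"dp": [44.8,6.9,-20],"rot": [0,0,-1.46]},
    {"dp": [44.8,6.9,-16],"rot": [0,0,-1.46]},
    {"dp": [44.8,6.9,-13],"rot": [0,0,-1.46]},
  ],
)

```text
time_s: 26.22
tool_pos: [0.5446, 0.2726, 0.1439]
eef_rot: [[-1.0, 0.009, -0.002], [0.009, 1.0, -0.0], [0.002, -0.0, -1.0]]
contact_force: [-0.9, -1.2, -1.8]
grip_width: 0.0494
gripper_force: 31.8
```

Emit:
step_arm(
  series=[
    {"dp": [0,0,0],"rot": [0,0,0]},
    {"dp": [0,0,0],"rot": [0,0,0]},
    {"dp": [0,0,0],"rot": [0,0,0]},
    {"dp": [0,0,0],"rot": [0,0,0]},
    {"dp": [0,0,0],"rot": [0,0,0]},
  ],
)

```text
time_s: 26.63
tool_pos: [0.5471, 0.2718, 0.1485]
eef_rot: [[-1.0, 0.012, 0.002], [0.012, 1.0, 0.003], [-0.002, 0.003, -1.0]]
contact_force: [0.2, -0.4, -1.1]
grip_width: 0.0495
gripper_force: 31.8
```

```bash
python3 go.py .547,.271,.11,89.3 .547,.271,.083,89.3; python3 - <<'E'
from h import *
s=env.get_image("scene");t=env.get_image("top")
A=cv2.resize(s[110:180,240:310],None,fx=6,fy=6,interpolation=2);B=cv2.resize(t[125:195,120:180],None,fx=6,fy=6,interpolation=2)
W=np.hstack([A,B]);cv2.imwrite("pics/c10.png",W)
E
```

```text
t 26.63 p [0.5471 0.2718 0.1485] yaz 89.3 w 0.0495 q [-0.85  0.3   0.41  1.68 -0.13  1.19  1.15]
dp [0.01, -0.09, 3.85] rot [0.0027, 0.0024, -0.0]
dp [0.02, -0.09, 6.55] rot [0.0027, 0.0024, -0.0]
```

View pics/c10.png

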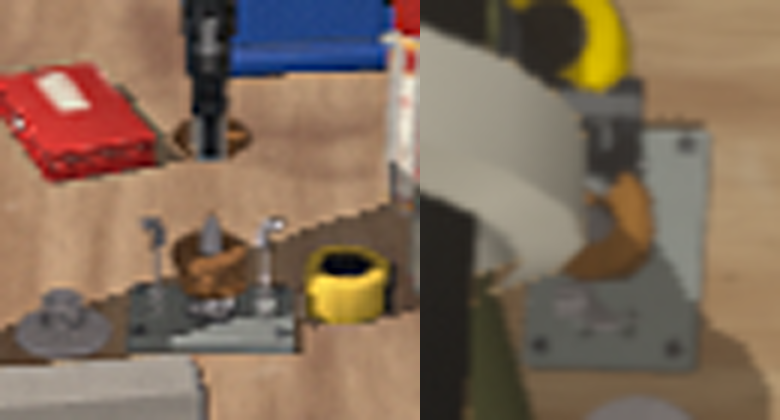

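Three blanks are stacked flat and the hex is held above them. I lower and release it.

Emit:
step_arm(
  series=[
    {"dp": [-0.05,-0.1,3.9],"rot": [0.002,0.002,0]},
    {"dp": [-0.05,-0.1,3.9],"rot": [0.002,0.002,0]},
    {"dp": [-0.05,-0.1,3.9],"rot": [0.002,0.002,0]},
    {"dp": [-0.05,-0.1,4.9],"rot": [0.002,0.002,0]},
    {"dp": [-0.05,-0.1,5.9],"rot": [0.002,0.002,0]},
    {"dp": [-0.05,-0.1,6.6],"rot": [0.002,0.002,0]},
    {"dp": [-0.05,-0.1,7.2],"rot": [0.002,0.002,0]},
    {"dp": [-0.05,-0.1,7.7],"rot": [0.002,0.002,0]},
    {"dp": [-0.05,-0.1,7.7],"rot": [0.002,0.002,0]},
    {"dp": [-0.05,-0.1,7.7],"rot": [0.002,0.002,0]},
  ],
)

```text
time_s: 27.57
tool_pos: [0.5458, 0.2702, 0.0684]
eef_rot: [[-1.0, 0.012, -0.004], [0.012, 1.0, -0.002], [0.004, -0.002, -1.0]]
contact_force: [0.4, -0.3, 0.2]
grip_width: 0.0494
gripper_force: 31.8
```

```bash
python3 go.py .547,.271,.069,89.3
```

```text
t 27.57 p [0.5458 0.2702 0.0684] yaz 89.33 w 0.0494 q [-0.83  0.38  0.4   1.75 -0.17  1.05  1.18]
dp [-0.12, 0.08, -0.07] rot [-0.0022, -0.0038, 0.0005]
```

Emit:
step_arm(
  series=[
    {"dp": [0,0,0],"rot": [0,0,0]},
    {"dp": [0,0,0],"rot": [0,0,0]},
    {"dp": [0,0,0],"rot": [0,0,0]},
    {"dp": [0,0,0],"rot": [0,0,0]},
    {"dp": [0,0,-3],"rot": [0,0,0]},
    {"dp": [0,0,-7],"rot": [0,0,0]},
    {"dp": [0,0,-11],"rot": [0,0,0]},
    {"dp": [3,-0.5,-11],"rot": [0,0,0]},
    {"dp": [7,-1,-11],"rot": [0,0,0]},
    {"dp": [10.8,-1.2,-9],"rot": [0,0,0]},
    {"dp": [10.8,-1.2,-6],"rot": [0,0,0]},
    {"dp": [10.8,-1.2,-3],"rot": [0,0,0]},
    {"dp": [10.8,-1.2,0],"rot": [0,0,0]},
    {"dp": [10.8,-1.2,0],"rot": [0,0,0]},
    {"dp": [10.8,-1.2,0],"rot": [0,0,0]},
    {"dp": [10.8,-1.2,0],"rot": [0,0,0]},
  ],
  grip=-0.8,
)

```text
time_s: 28.9
tool_pos: [0.4389, 0.26, 0.0705]
eef_rot: [[-1.0, 0.012, -0.002], [0.012, 1.0, -0.001], [0.002, -0.001, -1.0]]
contact_force: [0.1, 0.1, -0.5]
grip_width: 0.077
gripper_force: 0.0
```

```bash
python3 go.py .437,.2595,.012,89.3; python3 - <<'E'
from h import *
s=env.get_image("scene");t=env.get_image("top")
A=cv2.resize(s[110:180,235:305],None,fx=6,fy=6,interpolation=2);B=cv2.resize(t[145:215,120:180],None,fx=6,fy=6,interpolation=2)
W=np.hstack([A,B]);cv2.imwrite("pics/c11.png",W)
E
```

```text
t 28.9 p [0.4389 0.26   0.0705] yaz 89.31 w 0.077 q [-0.94  0.17  0.38  1.99 -0.08  0.99  1.04]
dp [0.18, -0.05, 5.85] rot [-0.0009, -0.0017, 0.0001]
```

View pics/c11.png

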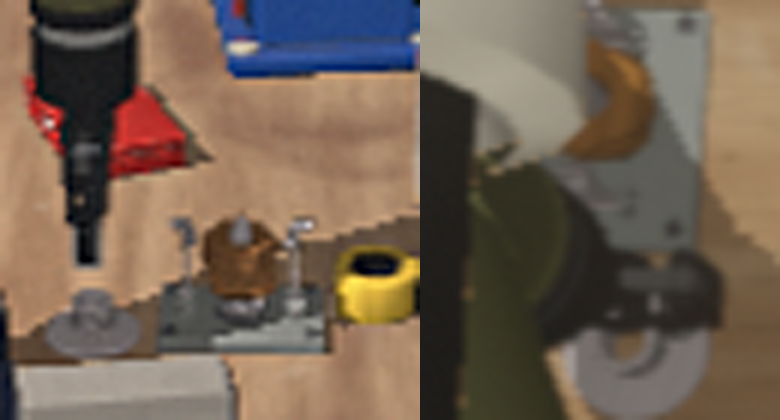

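All four blanks are on the post (scene 275,152). The fingertips appear at scene x ≈ 249.5 and the keeper collar at ≈ 250.5, so I check the alignment numerically.

```bash
python3 - <<'E'
from h import *
s=cv2.imread("pics/scene0.png")
print("tcp px",proj("scene",[[.4389,.26,.078],[.4389,.26,.032],[.4389,.26,.006]]), "measured finger",(87.5)/6+235-.4)
im=env.get_image("scene")
c=cv2.resize(im[140:175,238:262],None,fx=8,fy=8,interpolation=2);g=cv2.cvtColor(c,cv2.COLOR_BGR2HSV)
m=((g[...,1]<45)&(g[...,2]>70)).astype(np.uint8)*255
m=cv2.morphologyEx(m,cv2.MORPH_OPEN,np.ones((7,7)))
for k in cv2.findContours(m,cv2.RETR_EXTERNAL,cv2.CHAIN_APPROX_NONE)[0]:
    if cv2.contourArea(k)>1500:
        x,y,w,h=cv2.boundingRect(k);print((x+w/2)/8-.5+238,(x)/8+238,(x+w)/8+238,(y)/8+140,(y+h)/8+140)
f=(cv2.cvtColor(c,cv2.COLOR_BGR2HSV)[...,2]<60)
for r in (4,16,24):
    xs=np.where(f[r])[0];print("dark",r,xs.min()/8+238,xs.max()/8+238) if len(xs) else None
E
```

```text
tcp px [[249.78277487 150.19906704]
 [250.12632275 159.34226262]
 [250.31594927 164.38898962]] measured finger 249.18333333333334
249.5 238.0 262.0 170.25 175.0
250.0 242.625 258.375 158.375 169.75
dark 4 246.0 252.625
dark 16 246.375 252.625
dark 24 246.25 252.625
```

Emit:
step_arm(
  series=[
    {"dp": [0,0,3],"rot": [0,0,0]},
    {"dp": [0,0,5.8],"rot": [0,0,0]},
    {"dp": [0,0,5.8],"rot": [0,0,0]},
    {"dp": [0,0,5.8],"rot": [0,0,0]},
    {"dp": [0,0,5.8],"rot": [0,0,0]},
  ],
  grip=-0.6,
)

```text
time_s: 29.47
tool_pos: [0.4387, 0.2601, 0.0126]
eef_rot: [[-1.0, 0.012, -0.002], [0.012, 1.0, -0.001], [0.002, -0.001, -1.0]]
contact_force: [1.0, -0.8, -0.8]
grip_width: 0.068
gripper_force: 0.0
```

Emit:
step_arm(
  series=[
    {"dp": [0,0,0],"rot": [0,0,0]},
    {"dp": [0,0,0],"rot": [0,0,0]},
    {"dp": [0,0,0],"rot": [0,0,0]},
    {"dp": [0,0,0],"rot": [0,0,0]},
    {"dp": [0,0,0],"rot": [0,0,0]},
    {"dp": [0,0,0],"rot": [0,0,0]},
    {"dp": [0,0,0],"rot": [0,0,0]},
  ],
  grip=1,
  newtons=80,
)

```text
time_s: 30.05
tool_pos: [0.4384, 0.2599, 0.0128]
eef_rot: [[-1.0, 0.012, -0.002], [0.012, 1.0, -0.0], [0.002, -0.0, -1.0]]
contact_force: [-2.4, -1.3, 9.0]
grip_width: 0.0294
gripper_force: 78.3
```

```bash
python3 go.py .437,.26,.16,89.3 .5465,.271,.16,89.3 .5465,.271,.125,89.3
```

```text
t 30.05 p [0.4384 0.2599 0.0128] yaz 89.3 w 0.0294 q [-0.92  0.26  0.37  2.03 -0.12  0.87  1.08]
dp [0.17, -0.0, -14.72] rot [-0.0004, -0.0022, -0.0001]
dp [-10.76, 1.23, -14.75] rot [-0.0004, -0.0022, -0.0001]
dp [-10.77, 1.23, -11.25] rot [-0.0004, -0.0022, -0.0001]
```

Emit:
step_arm(
  series=[
    {"dp": [0,0,-3],"rot": [0,0,0]},
    {"dp": [0,0,-7],"rot": [0,0,0]},
    {"dp": [0,0,-11],"rot": [0,0,0]},
    {"dp": [0,0,-14.8],"rot": [0,0,0]},
    {"dp": [-3,0.3,-14.8],"rot": [0,-0.002,0]},
    {"dp": [-7,0.8,-14.8],"rot": [0,-0.002,0]},
    {"dp": [-10.8,1.2,-14.8],"rot": [0,-0.002,0]},
    {"dp": [-10.8,1.2,-13],"rot": [0,-0.002,0]},
    {"dp": [-10.8,1.2,-11.3],"rot": [0,-0.002,0]},
    {"dp": [-10.8,1.2,-11.3],"rot": [0,-0.002,0]},
    {"dp": [-10.8,1.2,-11.3],"rot": [0,-0.002,0]},
    {"dp": [-10.8,1.2,-11.3],"rot": [0,-0.002,0]},
    {"dp": [-10.8,1.2,-11.3],"rot": [0,-0.002,0]},
  ],
)

```text
time_s: 31.13
tool_pos: [0.5465, 0.2709, 0.1251]
eef_rot: [[-1.0, 0.011, 0.0], [0.011, 1.0, -0.0], [-0.0, -0.0, -1.0]]
contact_force: [0.2, 0.4, -0.7]
grip_width: 0.0296
gripper_force: 79.7
```

```bash
python3 go.py .5465,.271,.095,89.3; python3 - <<'E'
from h import *
s=env.get_image("scene");t=env.get_image("top")
A=cv2.resize(s[110:180,240:310],None,fx=6,fy=6,interpolation=2);B=cv2.resize(t[125:195,120:180],None,fx=6,fy=6,interpolation=2)
W=np.hstack([A,B]);cv2.imwrite("pics/c12.png",W)
E
```

```text
t 31.13 p [0.5465 0.2709 0.1251] yaz 89.35 w 0.0296 q [-0.86  0.32  0.43  1.7  -0.14  1.15  1.17]
dp [-0.0, 0.01, 3.01] rot [-0.0004, 0.0003, 0.0008]
```

View pics/c12.png

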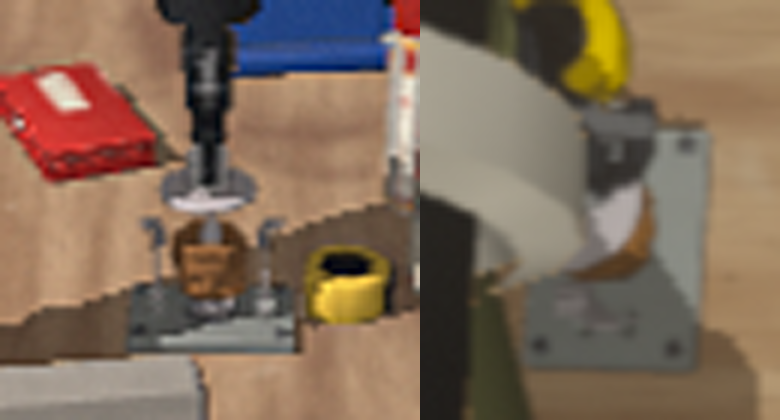

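The keeper is level and centred over the post (flange at scene x 275.0, post at 275.2). I lower it in small steps.

Emit:
step_arm(
  series=[
    {"dp": [0,0,0.8],"rot": [0,0,0]},
    {"dp": [0,0,1.6],"rot": [0,0,0]},
    {"dp": [0,0,2.4],"rot": [0,0,0]},
    {"dp": [0,0,3],"rot": [0,0,0]},
    {"dp": [0,0,3],"rot": [0,0,0]},
    {"dp": [0,0,3],"rot": [0,0,0]},
  ],
)

```text
time_s: 31.73
tool_pos: [0.5465, 0.27, 0.0931]
eef_rot: [[-1.0, 0.012, -0.001], [0.012, 1.0, -0.002], [0.001, -0.002, -1.0]]
contact_force: [2.6, 0.7, -1.6]
grip_width: 0.0296
gripper_force: 79.7
```

Emit:
step_arm(
  series=[
    {"dp": [0,0,0.3],"rot": [0,0,0]},
    {"dp": [0,0,0.6],"rot": [0,0,0]},
    {"dp": [0,0,0.8],"rot": [0,0,0]},
    {"dp": [0,0,0.8],"rot": [0,0,0]},
  ],
)

```text
time_s: 32.07
tool_pos: [0.5471, 0.2705, 0.087]
eef_rot: [[-1.0, 0.012, 0.001], [0.012, 1.0, -0.001], [-0.001, -0.001, -1.0]]
contact_force: [0.7, -1.5, 5.3]
grip_width: 0.0294
gripper_force: 80.5
```

Emit:
step_arm(
  series=[
    {"dp": [0,0,0.3],"rot": [0,0,0]},
    {"dp": [0,0,0.6],"rot": [0,0,0]},
    {"dp": [0,0,0.9],"rot": [0,0,0]},
    {"dp": [0,0,1.1],"rot": [0,0,0]},
    {"dp": [0,0,1.1],"rot": [0,0,0]},
    {"dp": [0,0,1.1],"rot": [0,0,0]},
  ],
)

```text
time_s: 32.57
tool_pos: [0.547, 0.2706, 0.0761]
eef_rot: [[-1.0, 0.012, 0.001], [0.012, 1.0, -0.001], [-0.001, -0.001, -1.0]]
contact_force: [1.1, -1.0, 6.9]
grip_width: 0.0291
gripper_force: 80.6
```

Emit:
step_arm(
  series=[
    {"dp": [0,0,0.2],"rot": [0,0,0]},
    {"dp": [0,0,0.35],"rot": [0,0,0]},
    {"dp": [0,0,0.35],"rot": [0,0,0]},
    {"dp": [0,0,0.35],"rot": [0,0,0]},
    {"dp": [0,0,0.35],"rot": [0,0,0]},
  ],
)

```text
time_s: 32.98
tool_pos: [0.5471, 0.2706, 0.073]
eef_rot: [[-1.0, 0.012, 0.001], [0.012, 1.0, -0.0], [-0.001, -0.0, -1.0]]
contact_force: [0.1, -1.2, 9.3]
grip_width: 0.0298
gripper_force: 80.7
```

```bash
python3 - <<'E'
from h import *
s=env.get_image("scene");crop(s,245,125,305,175,10,"c13.png")
E
```

```text
(no output)
```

View pics/c13.png

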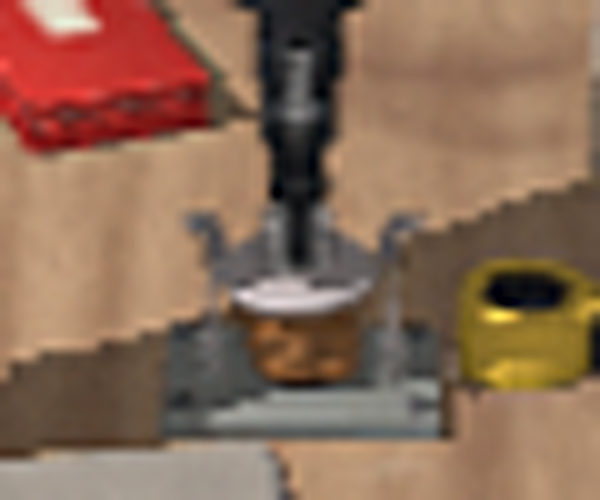

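The flange sits low between the catches at scene (275,153), and 9.3 N matches the spring load alone. I press slightly further, then pull up gently to test whether it has latched.

Emit:
step_arm(
  series=[
    {"dp": [0,0,0.05],"rot": [0,0,0]},
    {"dp": [0,0,0.05],"rot": [0,0,0]},
    {"dp": [0,0,0.05],"rot": [0,0,0]},
    {"dp": [0,0,-0.2],"rot": [0,0,0]},
    {"dp": [0,0,-0.5],"rot": [0,0,0]},
    {"dp": [0,0,-0.5],"rot": [0,0,0]},
    {"dp": [0,0,-0.5],"rot": [0,0,0]},
    {"dp": [0,0,-0.5],"rot": [0,0,0]},
  ],
)

```text
time_s: 33.7
tool_pos: [0.5469, 0.2705, 0.077]
eef_rot: [[-1.0, 0.012, 0.0], [0.012, 1.0, -0.001], [-0.0, -0.001, -1.0]]
contact_force: [1.9, -0.2, 5.8]
grip_width: 0.0295
gripper_force: 81.9
```

Emit:
step_arm(
  series=[
    {"dp": [0,0,-0.2],"rot": [0,0,0]},
    {"dp": [0,0,-0.2],"rot": [0,0,0]},
    {"dp": [0,0,-0.2],"rot": [0,0,0]},
    {"dp": [0,0,-0.2],"rot": [0,0,0]},
  ],
)

```text
time_s: 34.03
tool_pos: [0.5467, 0.2705, 0.0774]
eef_rot: [[-1.0, 0.012, 0.0], [0.012, 1.0, -0.002], [-0.0, -0.002, -1.0]]
contact_force: [6.0, 0.3, -3.1]
grip_width: 0.0296
gripper_force: 81.1
```

The tool rose only 0.4 mm for a 2 mm command and the force reversed, so the catches are holding. I relax, release and retreat.

Emit:
step_arm(
  series=[
    {"dp": [0,0,0.2],"rot": [0,0,0]},
    {"dp": [0,0,0.2],"rot": [0,0,0]},
  ],
)

```text
time_s: 34.2
tool_pos: [0.5467, 0.2706, 0.0766]
eef_rot: [[-1.0, 0.012, -0.0], [0.012, 1.0, -0.001], [0.0, -0.001, -1.0]]
contact_force: [2.9, 0.6, 7.0]
grip_width: 0.0294
gripper_force: 82.1
```

Emit:
step_arm(
  series=[
    {"dp": [0,0,0],"rot": [0,0,0]},
    {"dp": [0,0,0],"rot": [0,0,0]},
    {"dp": [0,0,0],"rot": [0,0,0]},
    {"dp": [0,0,0],"rot": [0,0,0]},
    {"dp": [0,0,-3],"rot": [0,0,0]},
    {"dp": [0,0,-7],"rot": [0,0,0]},
    {"dp": [0,0,-11],"rot": [0,0,0]},
    {"dp": [0,0,-15],"rot": [0,0,0]},
    {"dp": [0,0,-18],"rot": [0,0,0]},
    {"dp": [0,0,-18],"rot": [0,0,0]},
    {"dp": [0,0,-18],"rot": [0,0,0]},
    {"dp": [0,0,-18],"rot": [0,0,0]},
  ],
  grip=-0.7,
)

```text
time_s: 35.2
tool_pos: [0.5455, 0.2705, 0.255]
eef_rot: [[-1.0, 0.012, -0.003], [0.012, 1.0, -0.003], [0.003, -0.003, -1.0]]
contact_force: [0.2, -0.3, -0.4]
grip_width: 0.0724
gripper_force: 0.0
```

```bash
python3 - <<'E'
from h import *
im=env.get_image("scene")
c=cv2.resize(im[130:170,255:298],None,fx=8,fy=8,interpolation=2);g=cv2.cvtColor(c,cv2.COLOR_BGR2HSV)
m=((g[...,1]<45)&(g[...,2]>70)).astype(np.uint8)*255
print(proj("scene",[[.547,.271,.064],[.511,.271,.07],[.583,.271,.07],[.547,.271,.096],[.547,.235,.07],[.547,.307,.07]]).round(1).tolist())
for r in range(133,168,1): # rough ascii: gray metal
    print(r,"".join("#" if a else "." for a in m[(r-130)*8+4,4::8]))
E
```

```text
[[274.4, 151.7], [266.2, 150.6], [282.6, 150.5], [274.4, 145.3], [274.4, 154.5], [274.4, 146.7]]
133 ...........................................
134 ...........................................
135 ...........................................
136 ...........................................
137 ...........................................
138 ...........................................
139 ...........................................
140 ...........................................
141 ...........................................
142 ...........................................
143 ...........................................
144 ..................####.....................
145 .................######....................
146 .........##......######....................
147 .........###....#######......###...........
148 ...........#..###########...##.............
149 ...........###########.###.##..............
150 ...........##################..............
151 ...........#################...............
152 ...........################................
153 .............##############................
154 ..............###########..................
155 .............................#.............
156 .............................#.............
157 ..........##................##.............
158 .........#####.............####..#.........
159 .......########............#######.........
160 .......########...........########.........
161 .......#########.........#########.........
162 .......#########.........######..#.........
163 .......##########.......#...######.........
164 ......#...#########.##############.........
165 ..........######.#################.........
166 ......############################.........
167 ......############################.........
```

```bash
python3 -c "
from cell import env
print(env.sign_off())"
```

```text
the job is handed in; nothing more can be done
None
```

The four blanks are on the post (square, lobed, round, then hex on top), the keeper held when I pulled up on it, and I handed the job in at about 35 s; I never checked the sanding block afterwards, and I viewed 15 pictures, one over the limit of 14.

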